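# Fit the sensor clips to the food warmer and set it going

### The job

Fit out the food warmer on the counter: first slide the heat slider fully down, to the end by the power toggle, and flip the power toggle off, then squeeze each sensor clip open and let it close upright over the front rim of the pan, pushed well down on the edge. When all the clips grip the rim, slide the heat slider to the little marker fin, and only then flip the power back on. Leave the jug, saucer and tin where they are.

Things in the scene. Friction and masses are not known exactly. Their poses are not given: they have to be found in the camera images.
- clip1: sensor clip, a stubby sprung peg standing upright on its shut jaws: 78 mm tall, foot 38 (x) by 36 mm (y), 90 g. Origin: middle of its underside. z up, x across its two levers (squeeze along x), y along the hinge pin; the same after half a turn. Grey handles, 24 mm wide, 35 to 77 mm up, flare to 52 mm over all; squeezed to the stop (10 N) parallel, 28 mm over all. May be absent.
- clip2: same as clip1. Of every clip: jaw pads 12 mm tall, 2 mm apart at rest, gaping about 19 mm when squeezed to the stop; white pod between the levers, 25 to 43 mm up, whose underside stops the rim; hinge pin 30 mm up. May be absent.
- clip3: same as clip1; may be absent
- clip4: same as clip1; may be absent
- clip5: same as clip1; may be absent
- pan: straight-sided steel pan, 260 mm long, 134 mm front to back, fixed in the top of the food warmer. Its 4 mm thick walls stand 39 mm proud of the steel housing round it and are free on both sides. Origin and axes as rim.
- rim (a point): middle of the top edge of the pan's front wall (the long wall nearest the robot), about 128 mm above the counter, in the middle of the 4 mm thickness; x goes across the wall towards the pan's inside (away from the robot), y along the wall (the wall reaches 130 mm either way; 125 mm is clear of the side walls), z up
- heat (a joint): travel of the heat slider in m: 0 at the right end of its track as the robot sees it (lowest heat), 0.11 at the left end; moves along the y of rim
- heat_top (a point): top centre of the heat slider's grip, a grey block 28 mm (x) by 20 mm (y), 40 mm tall, on an aluminium track 40 mm wide and 14 mm high, to the right of the pan on the black control deck; axes as rim
- mark: small steel marker fin fixed on the deck behind the slider track: a 5 mm thick upright plate, 28 mm deep, 17 mm tall, on a 14 mm wide foot; origin under its middle, axes as rim. The slider is at the mark when the grip's middle is level with the fin along y.
- power (a joint): angle of the power toggle: 0 = off, leaning to the robot as far as it goes; 1.0 = on, leaning away from the robot as far as it goes; it stays where it is left
- power_tip (a point): centre of the black ball (26 mm) at the tip of the power toggle, a 60 mm long lever at the right end of the deck; it swings about an axis along y of rim, 112 mm above the counter, on a grey block 70 mm (x) by 50 mm (y) and 25 mm high
- jug: bystander: clear plastic measuring jug, 104 mm across, 120 mm tall, loop handle to its +y; origin under its middle
- saucer: bystander: white ceramic saucer, 140 mm across, 18 mm high; origin under its middle
- tin: bystander: closed steel tin, 84 mm across, 100 mm tall; origin under its middle

How it is judged:
By the outcome, as a careful person would: the job done as asked, in the order asked, and still so for the second after the job is handed in, with the robot touching nothing.
Of clip1, clip2, clip3, clip4, clip5 only 3 to 5 are there at a start; the rules pass over those that are not, and their reading is None.
At some moment in a run one of clip1, clip2, clip3, clip4, clip5 may be knocked a few centimetres aside while the robot is not near it.
It also fails if it takes over 210 s, if anything falls off the work surface, if the arm or the gripper's body presses on something with over 40 N, if the wrist force passes 120 N, or if a joint passes its speed limit or range.

### The arm

A 7-joint arm with a two-finger parallel gripper is mounted at the origin on the work surface. World frame = base frame: x ahead of the robot, y to its left, z up, the work surface at z = 0. Lengths are in m, angles in degrees, forces in N, time in s.
With the tool pointing down it reaches from about 0.35 to 0.775 m from the base axis. Payload 3.1 kg.
Tool frame: the origin (TCP) lies at the very end of the fingers, on their centre line; the grasp point (between the pads) lies grasp_offset behind it (grasp_offset is the distance from the TCP to the grasp point, in m); z points along the fingers, y is the line along which they close (so a half turn about z gives the same grasp; the last joint's range is limited). The gripper opens to 85 mm and grips with 20 to 120 N. Pads are 22 mm wide; open, the fingers measure 114 mm over their backs; the gripper's body (76 mm by 85 mm) begins 54 mm behind the grasp point. The pads swing forward as they close: fully open they stand 13 mm farther back than shut.
Start: joints at [72.267, 17.813, 0.802, 86.603, -0.252, 75.585, -1.558], TCP at [0.146, -0.53, 0.231] pointing down, gripper open.
Joint ranges: [-154.91, 154.91], [-16.99, 109.72], [-72.82, 74.43], [7.12, 147.25], [-82.49, 262.49], [11.32, 116.49], [-174.64, 174.64]. Speed limits (degrees/s): [159.86, 159.86, 180, 180, 180, 180, 180].

### API

Orientations are given as [roll, pitch, yaw] about the fixed x, y, z axes, in that order (R = Rz(yaw) Ry(pitch) Rx(roll)).
In Python, from station import get_obs, read_camera, camera_info, job_done, grasp_offset gives the robot as it stands. The module is installed in compiled form; this text tells all that it offers.
- The arm moves only by the shell command python3 -m crank 'ROWS'. ROWS is a JSON object of lists of equal length, an entry for each row: "angular": the turn, a rotation vector about the tool's x, y, z in rad, a list of three; "delta_pos": the shift along the tool's x, y, z in cm, a list of three; "gripper": the opening, from -1 (shut) to 1 (fully open). In form: {"angular": [[wx, wy, wz], ...], "delta_pos": [[tx, ty, tz], ...], "gripper": [gripper, ...]}. A call has 1 to 5 rows; each row shifts and turns the commanded pose from where the row before left it, along the tool's axes as they then stand; what a row does not reach is not made up. A row lasts 1/12 s, in which the tool goes at most 41.7 mm and 7.16 degrees, less where a joint would pass 70% of its speed; a pose out of reach is approached as far as the arm can. A call is refused whole if a number of a shift passes 4.17 or a number of a turn 0.125, either way. A call with a gripper value outside its range is refused whole. The fingers move at their own pace and stop on an object; the grip force is fixed at half the most. Time passes only in rows, so rows that do not move let the fingers close. It gives the time, the measured TCP pose, the force, the opening and the grip force at its end, in the units of the state.
- get_obs(): the state, without advancing time (a new reading comes with each control period).
- read_camera(name): name is "scene" or "top" or "wrist"; returns the picture (400x640x3 uint8, blue, green, red); there is no depth.
- camera_info(name): a dict with "mtx" (3x3 intrinsics, pixels), "extrinsics" (4x4, takes a point from world to camera coordinates). Camera axes: x right, y down, z forward; pixel columns grow to the right and rows downward; lengths in m; the calibration is good to about 2 mm. The wrist camera is an equidistant fisheye: a pixel r from the principal point sees the ray r / f radians off the axis. A picture is of the moment at which its call begins: read the wrist's pose just before it. camera_info takes no time and is no camera call; for the wrist camera it gives the pose at the moment of the call.
- job_done(): hands the job in; it is judged then, once.
The state is a dict: "t": time; "joints": joint angles; "qvel": joint speeds; "effort": joint torques, N m; "tool_pos": TCP position; "ee_rot": TCP orientation; "force": force on the tool from outside, world axes, zero at the start; "ft_torque": the same for the moment, N m; "grip_width": finger opening in m; "grasp_force": force on a finger pad.
Only numpy, scipy, OpenCV 4.12 (cv2) and the standard library are available. Lean on these libraries where they do the work, as an engineer would, in place of code of your own. Each camera call takes 0.05 s, during which the arm holds its last target. There are 200 camera calls.

## Working session

There is one attempt and no reset: what is moved stays moved. The work goes in short steps, Python scripts to look and compute and a shell command to move; the robot and the scene stay as the last step left them, time stands still between calls to the robot, and variables do not carry over. Pictures are saved under pics/ and viewed, at most 14 in all, crops included, and the job is handed in when it is done.

```bash
mkdir -p pics; ls; python3 - <<'E'
from station import *
import cv2,json
o=get_obs();print(o,grasp_offset)
for n in ["scene","top","wrist"]:
    i=camera_info(n);print(n,i["mtx"],i["extrinsics"])
    cv2.imwrite(f"pics/{n}0.png",read_camera(n))
E
```

```text
pics
{'t': 0.0, 'joints': array([72.26574651, 17.86055187,  0.8032748 , 86.69305808, -0.25300792,
       75.58488637, -1.55841901]), 'qvel': array([-0.03768489, -0.01294391, -0.05567687, -0.0160539 ,  0.02165607,
        0.01593012,  0.03887556]), 'effort': array([-2.04445614e-04, -3.79913878e+01,  1.45872915e-01, -2.30590618e+01,
        1.22345463e-02,  1.35538491e-02,  1.44656980e-05]), 'tool_pos': array([ 0.14535276, -0.52967606,  0.23021229]), 'ee_rot': array([-1.79863375e+02,  5.18418642e-03,  1.53477025e+01]), 'force': array([-0.23128987, -0.53227905, -0.54805529]), 'ft_torque': array([ 0.00262683, -0.02795998,  0.00136642]), 'grasp_force': 0.0, 'grip_width': 0.08569649815044011} 0.0187
scene [[443.62507074   0.         317.50630592]
 [  0.         443.62507074 195.10374622]
 [  0.           0.           1.        ]] [[ 0.25157269  0.96779913 -0.00871871 -0.13464314]
 [ 0.73269782 -0.19633005 -0.65161984 -0.30187612]
 [-0.63234886  0.15754157 -0.75849559  1.65284243]
 [ 0.          0.          0.          1.        ]]
top [[492.72439656   0.         323.62764894]
 [  0.         492.72439656 198.95882628]
 [  0.           0.           1.        ]] [[-2.22981481e-02 -9.99751092e-01  7.38809752e-04 -3.40705806e-03]
 [-9.91438400e-01  2.20176317e-02 -1.28705568e-01  5.62889538e-01]
 [ 1.28657266e-01 -3.60238018e-03 -9.91682576e-01  1.46267228e+00]
 [ 0.00000000e+00  0.00000000e+00  0.00000000e+00  1.00000000e+00]]
wrist [[309.70691629   0.         321.82124274]
 [  0.         309.70691629 203.98504231]
 [  0.           0.           1.        ]] [[ 0.2648299  -0.96429326 -0.00190694 -0.54896914]
 [-0.91408126 -0.25166871  0.31799106 -0.04250335]
 [-0.30711656 -0.08247045 -0.94809179  0.38132081]
 [ 0.          0.          0.          1.        ]]
```

View pictures.

View pics/scene0.png

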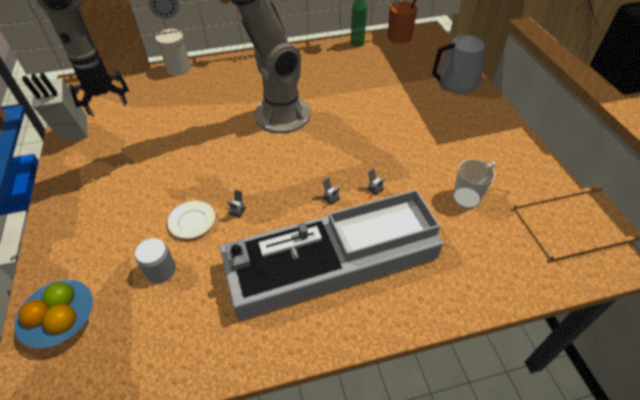

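View pics/top0.png

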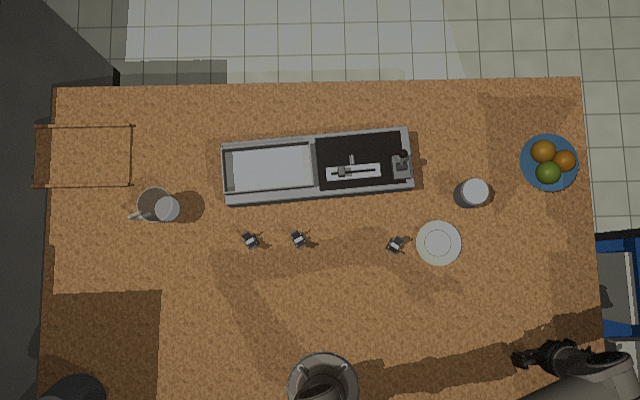

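```bash
cat > h.py <<'E'
import numpy as np,cv2
from station import *
def ray(n,uv,info=None):
    i=info or camera_info(n);K,E=i["mtx"],i["extrinsics"];R,t=E[:3,:3],E[:3,3]
    d=np.array([(uv[0]-K[0,2])/K[0,0],(uv[1]-K[1,2])/K[1,1],1.])
    if n=="wrist":
        r=np.hypot(d[0],d[1]);d=np.array([d[0]/r*np.sin(r),d[1]/r*np.sin(r),np.cos(r)]) if r>1e-9 else d
    return -R.T@t,R.T@d
def plane(n,uv,z,info=None):
    c,d=ray(n,uv,info);return c+d*(z-c[2])/d[2]
def two(n1,u1,n2,u2):
    c1,d1=ray(n1,u1);c2,d2=ray(n2,u2)
    A=np.stack([d1,-d2],1);s=np.linalg.lstsq(A,c2-c1,rcond=None)[0]
    p,q=c1+s[0]*d1,c2+s[1]*d2;return (p+q)/2,np.linalg.norm(p-q)
E
python3 - <<'E'
import cv2
a=cv2.imread('pics/top0.png')[120:260,214:414];cv2.imwrite('pics/topc.png',cv2.resize(a,None,fx=4,fy=4,interpolation=cv2.INTER_CUBIC))
a=cv2.imread('pics/scene0.png')[165:315,215:445];cv2.imwrite('pics/scenec.png',cv2.resize(a,None,fx=3.4,fy=3.4,interpolation=cv2.INTER_CUBIC))
E
```

```text
(no output)
```

View pics/topc.png

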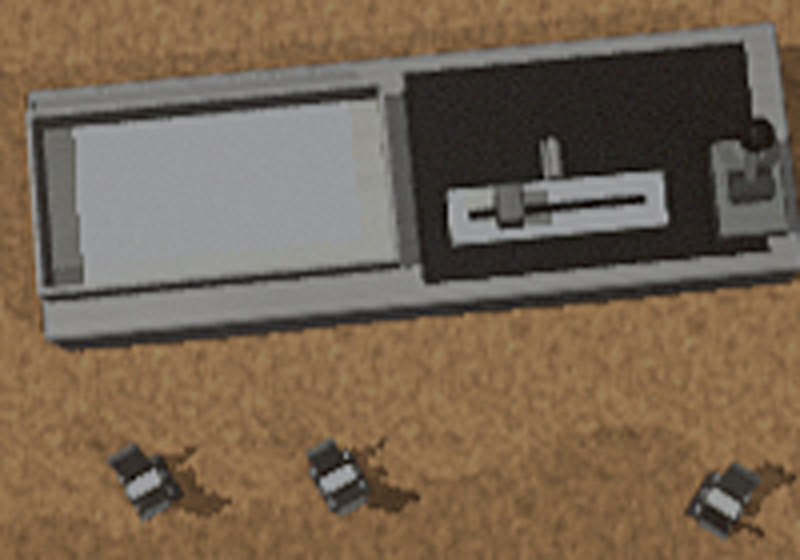

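View pics/scenec.png

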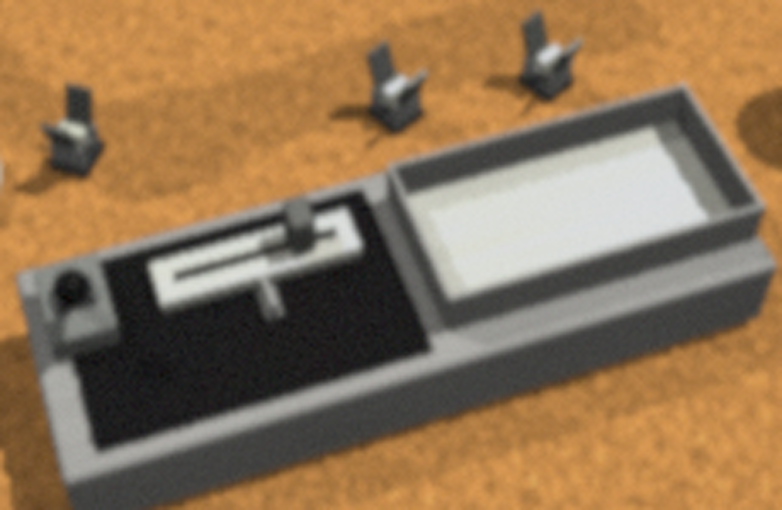

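```bash
python3 - <<'E'
from h import *
T=lambda u,v:(214+u/4-.375,120+v/4-.375)
S=lambda u,v:(215+u/3.4-.35,165+v/3.4-.35)
np.set_printoptions(precision=4,suppress=True)
print("ball",two("top",T(757,133),"scene",S(72,287)))
for nm,t,s in [("rimFL",(42,292),(685,88)),("rimFR",(403,264),(390,163)),("rimBL",(32,118),(765,208)),("grip top",(513,196),(298,207)),("fin top",(551,147),(272,287)),("trackL near",(450,245),(350,210)),
 ("c1 pod",(145,484),(548,57)),("c2 pod",(337,481),(397,88)),("c3 pod",(724,505),(75,131)),("deck FL",(427,281),(362,196)),("deck BR",(752,97),(95,447))]:
    print(nm,*two("top",T(*t),"scene",S(*s)))
print("rim plane scene",plane("scene",S(685,88),.128),plane("scene",S(390,163),.128),plane("scene",S(765,208),.128))
print("rim plane top",plane("top",T(42,292),.128),plane("top",T(403,264),.128))
for a,b in [((450,188),(662,172)),((456,246),(668,228))]: print("track",plane("top",T(*a),.103),plane("top",T(*b),.103))
E
```

```text
ball (array([ 0.6719, -0.239 ,  0.1653]), np.float64(0.004476592524424486))
rimFL [0.577  0.2719 0.1227] 0.005005596253453568
rimFR [0.5914 0.0145 0.1251] 0.009147789201303833
rimBL [0.7058 0.2817 0.1217] 0.00880920067860328
grip top [ 0.6338 -0.0667  0.1506] 0.004865945853683138
fin top [ 0.6758 -0.0973  0.1164] 0.003925027153657093
trackL near [ 0.6086 -0.0212  0.0982] 0.0062345486090950395
c1 pod [0.4417 0.2105 0.0351] 0.0031243515803164377
c2 pod [0.4409 0.0666 0.0336] 0.004368346581175541
c3 pod [ 0.4163 -0.2226  0.0347] 0.007410629901115982
deck FL [ 0.5848 -0.0044  0.0805] 0.004849597469947372
deck BR [ 0.7287 -0.253   0.0398] 0.013864577408049639
rim plane scene [0.5814 0.2719 0.128 ] [0.5944 0.0184 0.128 ] [0.7105 0.2831 0.128 ]
rim plane top [0.5754 0.2684 0.128 ] [0.5899 0.01   0.128 ]
track [ 0.6494 -0.0251  0.103 ] [ 0.6579 -0.1809  0.103 ]
track [ 0.6063 -0.0285  0.103 ] [ 0.6162 -0.1837  0.103 ]
```

The scene shows three clips, at about (0.44, 0.21), (0.44, 0.067) and (0.416, -0.223). The toggle leans away (on), and the slider is near its left end. I'll go to the slider first.

```bash
cat > go.py <<'E'
# usage: go.py x y z yaw : prints turn (rotvec, tool axes), and shift in tool axes AFTER the turn (cm); n rows
import sys
from h import *
from scipy.spatial.transform import Rotation as R
x,y,z,yaw=map(float,sys.argv[1:5]);o=get_obs();np.set_printoptions(precision=3,suppress=True)
A=R.from_euler('xyz',o['ee_rot'],degrees=True);B=R.from_euler('xyz',[180,0,yaw],degrees=True)
d=(B.inv().apply(np.array([x,y,z])-o['tool_pos']))*100
print('t',round(o['t'],1),'pos',o['tool_pos'],'rot',o['ee_rot'],'F',o['force'],'w',round(o['grip_width'],4),'gf',round(o['grasp_force'],1))
print('turn',(A.inv()*B).as_rotvec(),'shift after turn',d)
E
python3 go.py .634 -.067 .23 3.1
python3 -m crank '{"angular":[[0,0,0.107],[0,0,0.107]],"delta_pos":[[0,0,0],[0,0,0]],"gripper":[1,1]}'
```

```text
t 0.1 pos [ 0.145 -0.53   0.23 ] rot [-179.897    0.005   15.351] F [-1.381  0.318  0.272] w 0.0854 gf 0.0
turn [-0.002  0.     0.214] shift after turn [ 51.29  -43.576   0.048]
t: 0.32
tool_pos: [0.1454, -0.5301, 0.2308]
ee_rot: [-179.9, 0.0, 2.8]
force: [-0.1, -0.5, 0.2]
grip_width: 0.0853
grasp_force: 0.0
```

```bash
A='x'
python3 -m crank '{"angular":[[0,0,0],[0,0,0],[0,0,0],[0,0,0],[0,0,0]],"delta_pos":[[2.5,-2.1,0],[2.5,-2.1,0],[2.5,-2.1,0],[2.5,-2.1,0],[2.5,-2.1,0]],"gripper":[1,1,1,1,1]}' >/dev/null
python3 -m crank '{"angular":[[0,0,0],[0,0,0],[0,0,0],[0,0,0],[0,0,0]],"delta_pos":[[2.5,-2.1,0],[2.5,-2.1,0],[2.5,-2.1,0],[2.5,-2.1,0],[2.5,-2.1,0]],"gripper":[1,1,1,1,1]}' >/dev/null
python3 -m crank '{"angular":[[0,0,0],[0,0,0],[0,0,0],[0,0,0],[0,0,0]],"delta_pos":[[2.5,-2.1,0],[2.5,-2.1,0],[2.5,-2.1,0],[2.5,-2.1,0],[2.5,-2.1,0]],"gripper":[1,1,1,1,1]}' 
python3 go.py .634 -.067 .23 3.1
```

```text
t: 1.57
tool_pos: [0.5038, -0.1944, 0.231]
ee_rot: [-180.0, 0.0, 3.1]
force: [0.0, -0.7, -0.2]
grip_width: 0.0854
grasp_force: 0.0
t 1.6 pos [ 0.504 -0.194  0.231] rot [-179.995    0.035    3.077] F [ 0.034 -0.695 -0.229] w 0.0854 gf 0.0
turn [-0.     0.001 -0.   ] shift after turn [ 13.695 -12.022   0.098]
```

```bash
python3 -m crank '{"angular":[[0,0,0],[0,0,0],[0,0,0],[0,0,0],[0,0,0]],"delta_pos":[[2.7,-2.4,0],[2.7,-2.4,0],[2.7,-2.4,0],[2.7,-2.4,0],[2.7,-2.4,0]],"gripper":[1,1,1,1,1]}'
python3 -m crank '{"angular":[[0,0,0],[0,0,0],[0,0,0]],"delta_pos":[[0,0,0],[0,0,0],[0,0,0]],"gripper":[1,1,1]}'
python3 - <<'E'
from h import *
import pickle
i=camera_info("wrist");a=read_camera("wrist");cv2.imwrite("pics/w1.png",a);pickle.dump(i,open("w1.pkl","wb"))
E
```

```text
t: 1.98
tool_pos: [0.6322, -0.0674, 0.2308]
ee_rot: [180.0, 0.1, 3.1]
force: [0.3, -0.0, -0.4]
grip_width: 0.085
grasp_force: 0.0
t: 2.23
tool_pos: [0.631, -0.0691, 0.2305]
ee_rot: [180.0, 0.1, 3.1]
force: [-0.0, -1.2, -0.3]
grip_width: 0.085
grasp_force: 0.0
```

View pics/w1.png

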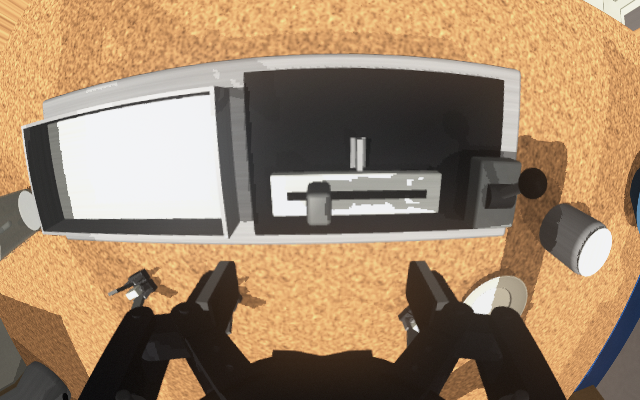

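The wrist view shows the grip at about (318,204), the fin at (357,153), the ball at (532,183), and the front rim running from (42,233) to (228,236).

```bash
python3 - <<'E'
from h import *
import pickle
np.set_printoptions(precision=4,suppress=True)
i=pickle.load(open("w1.pkl","rb"))
print("cam",ray("wrist",(320,200),i)[0])
P=lambda n,u,z:print(n,plane("wrist",u,z,i))
P("grip far L",(307,184),.143);P("grip near L",(307,224),.143);P("near R",(331,224),.143)
P("fin top far",(357,138),.106);P("fin near",(357,170),.106);P("track L",(271,195),.103);P("track R",(440,195),.103);P("track nearmid",(355,214),.103);P("track farmid",(355,173),.103)
for z in (.165,): P("ball",(532,183),z)
P("rim FR",(226,236),.128);P("rim mid",(130,236),.128);P("rim FL",(42,233),.128)
P("rim in FR",(212,219),.128)
a=cv2.imread("pics/w1.png")[120:250,20:380];cv2.imwrite("pics/w1c.png",cv2.resize(a,None,fx=2.2,fy=2.2,interpolation=cv2.INTER_CUBIC))
# column profile across front wall
im=cv2.cvtColor(cv2.imread("pics/w1.png"),cv2.COLOR_BGR2GRAY)
for u in (90,130,180): print(u,im[212:246,u])
print(im[205,300:340]); print(im[150,345:372])
E
```

```text
cam [ 0.7122 -0.0647  0.374 ]
grip far L [ 0.65   -0.0569  0.143 ]
grip near L [ 0.6167 -0.0582  0.143 ]
near R [ 0.6178 -0.0775  0.143 ]
fin top far [ 0.6839 -0.0972  0.106 ]
fin near [ 0.6554 -0.0994  0.106 ]
track L [ 0.6272 -0.0227  0.103 ]
track R [ 0.6361 -0.183   0.103 ]
track nearmid [ 0.6127 -0.1016  0.103 ]
track farmid [ 0.6519 -0.0982  0.103 ]
ball [ 0.6694 -0.2412  0.165 ]
rim FR [0.5943 0.0151 0.128 ]
rim mid [0.5849 0.1219 0.128 ]
rim FL [0.573  0.2739 0.128 ]
rim in FR [0.61   0.0274 0.128 ]
90 [243 243 243 242 243 243 227 127  61  62  62  64  63  63  62  63  62  65
  61  64  63 167 199 213 214 191 189 170 149 161 157 158 164 165]
130 [242 242 243 243 243 242 209 121  69  70  69  68  71  70  69  69  70  68
  69  69  68  67 174 218 223 223 219 219 209 190 179 180 183 191]
180 [242 242 242 243 243 242 151  89  82  80  81  80  80  81  80  81  78  81
  82  80  80  80  80 181 220 227 225 220 214 212 194 175 185 181]
[241 240 240 240 236 214 147 106 141 157 169 172 171 168 167 166 163 160
 158 155 155 153 150 150 137  94  93  91  90  85  86 108 157 166 166 167
 166 166 167 165]
[ 44  44  44  45  43 109 165 185 181 171 137 101 178 208 208 209 208 191
 147 120  96  36  35  37  34  41  44]
```

View pics/w1c.png

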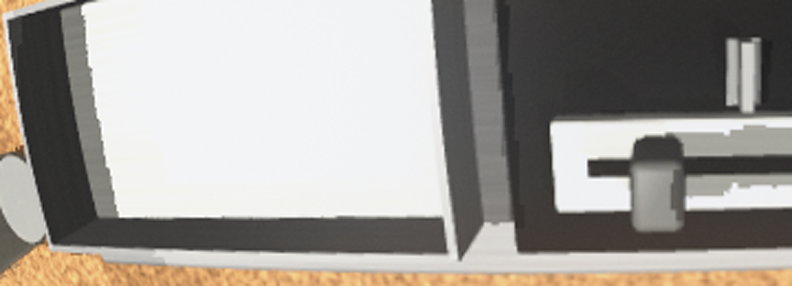

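```bash
python3 -m crank '{"angular":[[0,0,0],[0,0,0],[0,0,0],[0,0,0],[0,0,0]],"delta_pos":[[0,-0.2,0],[0,0,2.5],[0,0,2.5],[0,0,2.5],[0,0,2.0]],"gripper":[0,0,0,0,0]}'
python3 -m crank '{"angular":[[0,0,0],[0,0,0],[0,0,0],[0,0,0],[0,0,0]],"delta_pos":[[0,0,1.5],[0,0,0],[0,0,0],[0,0,0],[0,0,0]],"gripper":[0,-1,-1,-1,-1]}'
python3 -m crank '{"angular":[[0,0,0],[0,0,0],[0,0,0],[0,0,0],[0,0,0]],"delta_pos":[[0,0,0],[0,0,0],[0,0,0],[0,0,0],[0,0,0]],"gripper":[-1,-1,-1,-1,-1]}'
```

```text
t: 2.7
tool_pos: [0.6299, -0.0684, 0.1349]
ee_rot: [180.0, 0.1, 2.9]
force: [-0.8, 1.2, -0.6]
grip_width: 0.0428
grasp_force: 0.0
t: 3.12
tool_pos: [0.63, -0.0677, 0.121]
ee_rot: [179.9, 0.2, 3.1]
force: [-2.9, -1.0, -6.9]
grip_width: 0.019
grasp_force: 61.5
t: 3.53
tool_pos: [0.63, -0.0671, 0.121]
ee_rot: [180.0, 0.2, 3.1]
force: [-4.3, -1.9, -4.1]
grip_width: 0.0194
grasp_force: 61.6
```

```bash
python3 -m crank '{"angular":[[0,0,0],[0,0,0],[0,0,0],[0,0,0],[0,0,0]],"delta_pos":[[0,1.6,0],[0,1.6,0],[0,1.6,0],[0,1.6,0],[0,1.6,0]],"gripper":[-1,-1,-1,-1,-1]}'
python3 -m crank '{"angular":[[0,0,0],[0,0,0],[0,0,0],[0,0,0]],"delta_pos":[[0,0.3,0],[0,0.3,0],[0,0.3,0],[0,0,0]],"gripper":[-1,-1,-1,-1]}'
python3 -m crank '{"angular":[[0,0,0],[0,0,0],[0,0,0],[0,0,0]],"delta_pos":[[0,0.2,0],[0,0.2,0],[0,0.2,0],[0,0,0]],"gripper":[-1,-1,-1,-1]}'
```

```text
t: 3.95
tool_pos: [0.6357, -0.1443, 0.121]
ee_rot: [-179.8, 0.0, 3.2]
force: [-1.3, 2.0, -6.7]
grip_width: 0.019
grasp_force: 61.3
t: 4.28
tool_pos: [0.6364, -0.1541, 0.121]
ee_rot: [-179.9, -0.0, 3.2]
force: [-0.8, 1.5, -8.7]
grip_width: 0.0188
grasp_force: 61.2
t: 4.62
tool_pos: [0.6366, -0.1572, 0.121]
ee_rot: [-179.7, 0.0, 3.2]
force: [-1.2, 6.5, -7.7]
grip_width: 0.0188
grasp_force: 61.1
```

```bash
python3 -m crank '{"angular":[[0,0,0],[0,0,0],[0,0,0],[0,0,0]],"delta_pos":[[0,0.3,0],[0,0.3,0],[0,0,0],[0,0,0]],"gripper":[-1,-1,-1,-1]}'
python3 -m crank '{"angular":[[0,0,0],[0,0,0],[0,0,0],[0,0,0]],"delta_pos":[[0,0.3,0],[0,0.3,0],[0,0,0],[0,0,0]],"gripper":[-1,-1,-1,-1]}'
```

```text
t: 4.95
tool_pos: [0.6367, -0.1575, 0.121]
ee_rot: [-179.3, 0.1, 3.5]
force: [-2.3, 11.3, -5.7]
grip_width: 0.0189
grasp_force: 61.2
t: 5.28
tool_pos: [0.6367, -0.1576, 0.121]
ee_rot: [-178.8, 0.2, 3.7]
force: [-4.8, 19.3, -5.1]
grip_width: 0.0188
grasp_force: 61.4
```

```bash
python3 -m crank '{"angular":[[0,0,0],[0,0,0],[0,0,0],[0,0,0],[0,0,0]],"delta_pos":[[0,-0.6,0],[0,-0.6,0],[0,0,0],[0,0,0],[0,0,0]],"gripper":[-1,-1,-1,-0.2,-0.2]}'
python3 -m crank '{"angular":[[0,0,0],[0,0,0],[0,0,0],[0,0,0],[0,0,0]],"delta_pos":[[0,0,0],[0,0,-3],[0,0,-3],[0,0,-3],[0,0,-1]],"gripper":[-0.2,-0.2,-0.2,-0.2,-1]}'
python3 go.py .72 -.24 .22 3.5
```

```text
t: 5.7
tool_pos: [0.6388, -0.1637, 0.124]
ee_rot: [179.8, -0.4, 3.0]
force: [-0.1, -0.2, 0.7]
grip_width: 0.034
grasp_force: 0.0
t: 6.12
tool_pos: [0.64, -0.1642, 0.2293]
ee_rot: [179.7, -0.8, 2.9]
force: [-0.3, -0.4, 1.0]
grip_width: 0.0232
grasp_force: 0.0
t 6.1 pos [ 0.64  -0.164  0.229] rot [179.695  -0.776   2.904] F [-0.312 -0.435  0.968] w 0.0232 gf 0.0
turn [ 0.005 -0.014 -0.01 ] shift after turn [7.522 8.059 0.934]
```

```bash
python3 -m crank '{"angular":[[0.005,-0.014,-0.01],[0,0,0],[0,0,0],[0,0,0]],"delta_pos":[[1.9,2,0],[1.9,2,0],[1.9,2,0],[1.5,1.7,0]],"gripper":[-1,-1,-1,-1]}'
python3 -m crank '{"angular":[[0,0,0],[0,0,0],[0,0,0],[0,0,0]],"delta_pos":[[0,0,2.5],[0,0,2.5],[0,0,2.5],[0,0,0]],"gripper":[-1,-1,-1,-1]}'
python3 go.py .64 -.24 .15 3.5
```

```text
t: 6.45
tool_pos: [0.7142, -0.2375, 0.2215]
ee_rot: [-179.9, 0.6, 3.5]
force: [-0.0, 0.1, 0.5]
grip_width: 0.0001
grasp_force: 0.0
t: 6.78
tool_pos: [0.7086, -0.2348, 0.139]
ee_rot: [-179.6, 1.4, 3.6]
force: [-0.2, -0.4, -2.7]
grip_width: 0.0001
grasp_force: 0.0
t 6.8 pos [ 0.709 -0.235  0.139] rot [-179.632    1.366    3.565] F [-0.16  -0.385 -2.659] w 0.0001 gf 0.0
turn [-0.006  0.024  0.001] shift after turn [-6.878  0.095 -1.098]
```

```bash
python3 -m crank '{"angular":[[0,0.01,0],[0,0.01,0],[0,0,0],[0,0,0],[0,0,0]],"delta_pos":[[-1,0.1,-0.6],[-1.2,0,0],[-1.2,0,0],[-1.2,0,0],[-1.2,0,0]],"gripper":[-1,-1,-1,-1,-1]}'
python3 -m crank '{"angular":[[0,0,0],[0,0,0],[0,0,0],[0,0,0]],"delta_pos":[[-0.8,0,0],[-0.5,0,0],[-0.3,0,0],[0,0,0]],"gripper":[-1,-1,-1,-1]}'
```

```text
t: 7.2
tool_pos: [0.6562, -0.2399, 0.1554]
ee_rot: [-179.9, -0.8, 3.6]
force: [1.0, -0.9, 1.1]
grip_width: -0.0002
grasp_force: 0.7
t: 7.53
tool_pos: [0.6388, -0.2406, 0.1529]
ee_rot: [-179.8, -0.5, 3.6]
force: [0.5, 0.7, 0.4]
grip_width: 0.0002
grasp_force: 0.2
```

```bash
python3 -m crank '{"angular":[[0,0,0],[0,0,0],[0,0,0],[0,0,0]],"delta_pos":[[-0.4,0,0],[-0.4,0,0],[0,0,0],[0,0,0]],"gripper":[-1,-1,-1,-1]}'
python3 -m crank '{"angular":[[0,0,0],[0,0,0],[0,0,0],[0,0,0]],"delta_pos":[[-0.3,0,0],[-0.3,0,0],[0,0,0],[0,0,0]],"gripper":[-1,-1,-1,-1]}'
```

```text
t: 7.87
tool_pos: [0.6384, -0.2402, 0.1531]
ee_rot: [-179.9, -1.4, 3.7]
force: [14.5, -1.8, -4.7]
grip_width: 0.0
grasp_force: 7.0
t: 8.2
tool_pos: [0.6382, -0.2401, 0.1534]
ee_rot: [180.0, -2.1, 3.8]
force: [25.6, -5.5, -10.7]
grip_width: -0.0002
grasp_force: 12.4
```

```bash
python3 -m crank '{"angular":[[0,0.03,0],[0,0,0],[0,0,0],[0,0,0],[0,0,0]],"delta_pos":[[2.0,0,0],[2.0,0,0],[0,0,-3],[0,0,-3.5],[0,0,-3.5]],"gripper":[-1,-1,-1,-1,1]}'
python3 - <<'E'
from h import *
o=get_obs();print(o['joints'].round(1),o['tool_pos'],o['ee_rot'])
E
python3 go.py .38 -.22 .23 51
```

```text
t: 8.62
tool_pos: [0.66, -0.2377, 0.251]
ee_rot: [-179.6, -1.8, 3.7]
force: [1.2, -0.1, 0.4]
grip_width: 0.0111
grasp_force: 0.0
[ 27.1  36.4 -16.3  56.8   8.7  86.4 -72.7] [ 0.65999686 -0.23774328  0.25101927] [-179.59914901   -1.82218187    3.69550061]
t 8.6 pos [ 0.66  -0.238  0.251] rot [-179.599   -1.822    3.696] F [ 1.196 -0.086  0.446] w 0.0111 gf 0.0
turn [ 0.007 -0.033 -0.825] shift after turn [-16.242 -22.876   2.102]
```

```bash
python3 -m crank '{"angular":[[0,-0.03,-0.118],[0,0,-0.118],[0,0,-0.118],[0,0,-0.118],[0,0,-0.118]],"delta_pos":[[0,0,0],[0,0,0],[0,0,0],[0,0,0],[0,0,0]],"gripper":[1,1,1,1,1]}' >/dev/null
python3 -m crank '{"angular":[[0,0,-0.118],[0,0,-0.118],[0,0,0],[0,0,0],[0,0,0]],"delta_pos":[[0,0,0],[0,0,0],[-1.6,-2.3,0.2],[-1.6,-2.3,0.2],[-1.6,-2.3,0.2]],"gripper":[1,1,1,1,1]}' >/dev/null
python3 -m crank '{"angular":[[0,0,0],[0,0,0],[0,0,0],[0,0,0],[0,0,0]],"delta_pos":[[-1.6,-2.3,0.2],[-1.6,-2.3,0.2],[-1.6,-2.3,0.2],[-1.6,-2.3,0.2],[0,0,0]],"gripper":[1,1,1,1,1]}'
python3 -m crank '{"angular":[[0,0,0],[0,0,0],[0,0,0]],"delta_pos":[[0,0,0],[0,0,0],[0,0,0]],"gripper":[1,1,1]}'
python3 go.py .416 -.2226 .23 51
python3 - <<'E'
from h import *
import pickle
i=camera_info("wrist");a=read_camera("wrist");cv2.imwrite("pics/w2.png",a);pickle.dump(i,open("w2.pkl","wb"))
b=read_camera("top");cv2.imwrite("pics/top2.png",b)
cv2.imwrite("pics/top2c.png",cv2.resize(b[110:270,204:424],None,fx=3.5,fy=3.5,interpolation=cv2.INTER_CUBIC))
E
```

```text
t: 9.87
tool_pos: [0.4585, -0.224, 0.2355]
ee_rot: [-179.7, -0.0, 50.8]
force: [-0.8, 0.8, -0.0]
grip_width: 0.0855
grasp_force: 0.0
t: 10.12
tool_pos: [0.4665, -0.2239, 0.2372]
ee_rot: [179.8, -0.4, 51.0]
force: [0.4, -0.4, -0.1]
grip_width: 0.0855
grasp_force: 0.0
t 10.1 pos [ 0.466 -0.224  0.237] rot [179.806  -0.44   51.038] F [ 0.429 -0.444 -0.088] w 0.0855 gf 0.0
turn [ 0.003 -0.008  0.001] shift after turn [-3.08  -4.003  0.717]
```

View pics/w2.png

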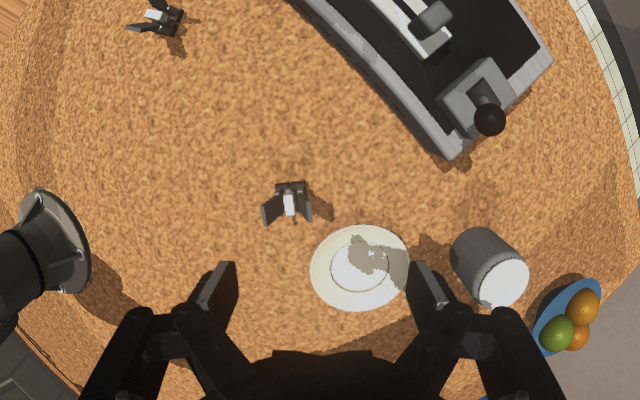

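View pics/top2c.png

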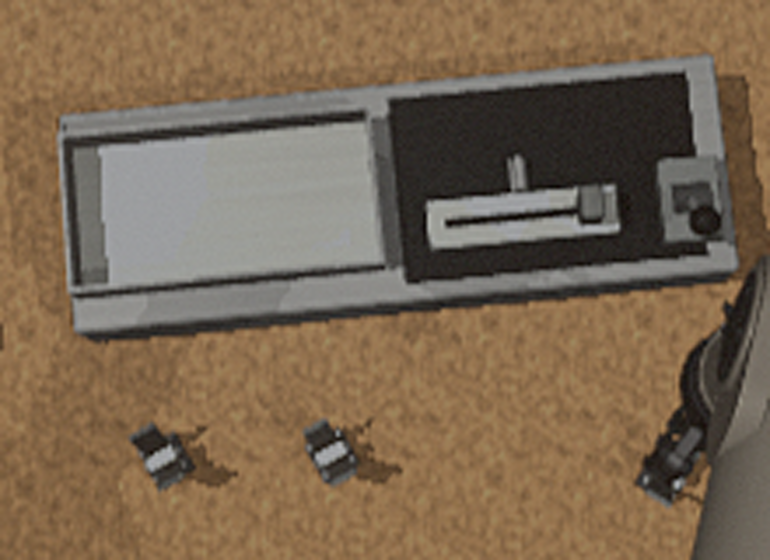

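The slider is at the right end and the toggle leans toward the robot. Clip3's white pod is at (290,204) in the wrist view.

```bash
cat > pod.py <<'E'
# pod.py img pkl x0 y0 x1 y1 : bright low-saturation blob in box -> world centre, clip-x angle
import sys,pickle
from h import *
i=pickle.load(open(sys.argv[2],"rb"));a=cv2.imread(sys.argv[1]);x0,y0,x1,y1=map(int,sys.argv[3:7])
h=cv2.cvtColor(a,cv2.COLOR_BGR2HSV)[y0:y1,x0:x1]
m=((h[...,1]<50)&(h[...,2]>150)).astype(np.uint8)
n,l,s,c=cv2.connectedComponentsWithStats(m);k=1+np.argmax(s[1:,4])
pt=np.argwhere(l==k)[:,::-1]+[x0,y0]
W=np.array([plane("wrist",p,.043,i)[:2] for p in pt]);r=cv2.minAreaRect((W*1000).astype(np.float32))
b=cv2.boxPoints(r);e=[b[1]-b[0],b[2]-b[1]];e=min(e,key=np.linalg.norm)
print(len(pt),pt.mean(0),"centre mm",r[0],"size",r[1],"short-axis angle",np.degrees(np.arctan2(e[1],e[0]))%180)
E
python3 pod.py pics/w2.png w2.pkl 275 185 306 222
python3 - <<'E'
from h import *
import pickle
i=pickle.load(open("w2.pkl","rb"))
for u in [(262,207),(265,226),(306,184),(312,222),(277,184),(306,183)]: print(u,plane("wrist",u,.077,i).round(4))
a=cv2.imread("pics/w2.png")[160:250,230:350];cv2.imwrite("pics/w2c.png",cv2.resize(a,None,fx=5,fy=5,interpolation=cv2.INTER_CUBIC))
E
```

```text
209 [288.3923445  204.72727273] centre mm (416.8567199707031, -224.1429443359375) size (26.084918975830078, 11.345977783203125) short-axis angle 146.18661
(262, 207) [ 0.4035 -0.2022  0.077 ]
(265, 226) [ 0.3914 -0.2201  0.077 ]
(306, 184) [ 0.4553 -0.2124  0.077 ]
(312, 222) [ 0.4338 -0.2481  0.077 ]
(277, 184) [ 0.4323 -0.1936  0.077 ]
(306, 183) [ 0.456  -0.2116  0.077 ]
```

View pics/w2c.png

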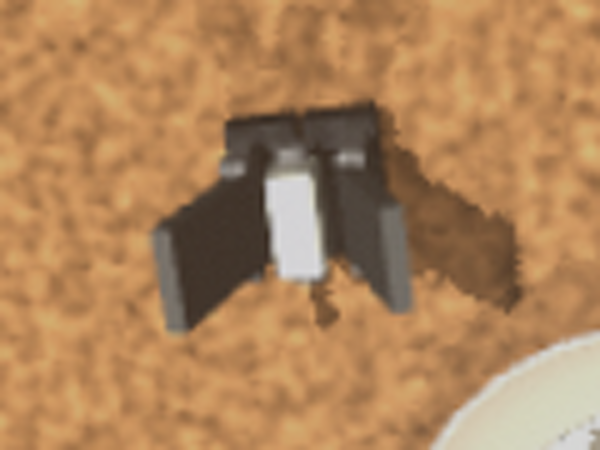

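```bash
python3 - <<'E'
from h import *
import pickle
i=pickle.load(open("w2.pkl","rb"))
a=plane("wrist",(264,215.6),.077,i);b=plane("wrist",(309.2,211),.077,i);d=b-a
print(a,b,(a+b)/2,np.linalg.norm(d),np.degrees(np.arctan2(d[1],d[0])))
E
python3 go.py .4165 -.2235 .13 54
```

```text
[ 0.39865193 -0.21061506  0.077     ] [ 0.43932712 -0.23681024  0.077     ] [ 0.41898952 -0.22371265  0.077     ] 0.04838035127565901 -32.78188192917237
t 10.2 pos [ 0.466 -0.224  0.237] rot [179.844  -0.433  51.045] F [-0.267 -0.99   0.604] w 0.0852 gf 0.0
turn [ 0.003 -0.007 -0.052] shift after turn [-2.908 -4.049 10.689]
```

```bash
python3 -m crank '{"angular":[[0.003,-0.007,-0.099],[0,0,0],[0,0,0]],"delta_pos":[[0,0,0],[0,0,0],[0,0,0]],"gripper":[1,1,1]}' >/dev/null
python3 go.py .418 -.224 .12 56.7
```

```text
t 10.5 pos [ 0.466 -0.224  0.237] rot [-179.965   -0.014   56.584] F [-0.202  0.262 -0.013] w 0.0855 gf 0.0
turn [-0.001 -0.    -0.002] shift after turn [-2.649 -3.978 11.66 ]
```

```bash
python3 -m crank '{"angular":[[0,0,0],[0,0,0],[0,0,0],[0,0,0],[0,0,0]],"delta_pos":[[-0.9,-1.3,1],[-0.9,-1.3,3],[-0.85,-1.38,4],[0,0,3.6],[0,0,0]],"gripper":[1,1,1,1,1]}' >/dev/null
python3 -m crank '{"angular":[[0,0,0],[0,0,0]],"delta_pos":[[0,0,0],[0,0,0]],"gripper":[1,1]}' >/dev/null
python3 go.py .418 -.224 .046 56.7
```

```text
t 11.1 pos [ 0.42  -0.225  0.124] rot [179.815  -0.03   56.644] F [0.09  0.532 0.738] w 0.0855 gf 0.0
turn [ 0.003 -0.001 -0.001] shift after turn [-0.05  -0.208  7.807]
```

```bash
python3 -m crank '{"angular":[[0,0,0],[0,0,0],[0,0,0],[0,0,0],[0,0,0]],"delta_pos":[[0,-0.2,2],[0,0,2.5],[0,0,2],[0,0,1.2],[0,0,0]],"gripper":[1,1,1,1,1]}'
python3 -m crank '{"angular":[[0,0,0],[0,0,0],[0,0,0],[0,0,0],[0,0,0]],"delta_pos":[[0,0,0],[0,0,0],[0,0,0],[0,0,0],[0,0,0]],"gripper":[-1,-1,-1,-1,-1]}'
python3 -m crank '{"angular":[[0,0,0],[0,0,0],[0,0,0]],"delta_pos":[[0,0,0],[0,0,0],[0,0,0]],"gripper":[-1,-1,-1]}'
```

```text
t: 11.47
tool_pos: [0.4171, -0.2233, 0.0453]
ee_rot: [-180.0, 0.0, 56.6]
force: [-0.8, -0.8, -0.2]
grip_width: 0.0855
grasp_force: 0.0
t: 11.88
tool_pos: [0.4189, -0.2239, 0.0512]
ee_rot: [179.7, 0.1, 56.6]
force: [-11.3, 6.5, 37.8]
grip_width: 0.0273
grasp_force: 56.2
t: 12.13
tool_pos: [0.4184, -0.2235, 0.0514]
ee_rot: [179.8, 0.1, 56.7]
force: [-7.9, 5.2, 33.7]
grip_width: 0.0267
grasp_force: 56.6
```

```bash
python3 -m crank '{"angular":[[0,0,0],[0,0,0],[0,0,0],[0,0,0],[0,0,0]],"delta_pos":[[0,0,-2],[0,0,-4],[0,0,-4],[0,0,-4],[0,0,-4]],"gripper":[-1,-1,-1,-1,-1]}' >/dev/null
python3 -m crank '{"angular":[[0,0,-0.107],[0,0,-0.107],[0,0,-0.107],[0,0,-0.107],[0,0,-0.107]],"delta_pos":[[0,0,0],[0,0,0],[0,0,0],[0,0,0],[0,0,0]],"gripper":[-1,-1,-1,-1,-1]}' >/dev/null
python3 -m crank '{"angular":[[0,0,-0.107],[0,0,0],[0,0,0]],"delta_pos":[[0,0,0],[0,0,0],[0,0,0]],"gripper":[-1,-1,-1]}'
python3 go.py .588 .063 .225 93.4
```

```text
t: 13.22
tool_pos: [0.4163, -0.2232, 0.2259]
ee_rot: [180.0, 0.1, 93.3]
force: [-0.1, -0.5, -0.8]
grip_width: 0.0261
grasp_force: 58.4
t 13.2 pos [ 0.416 -0.223  0.226] rot [179.981   0.064  93.28 ] F [-0.062 -0.499 -0.801] w 0.0261 gf 58.4
turn [ 0.     0.001 -0.002] shift after turn [27.555 18.833  0.093]
```

```bash
python3 -m crank '{"angular":[[0,0,0],[0,0,0],[0,0,0],[0,0,0],[0,0,0]],"delta_pos":[[2.7,1.85,0],[2.7,1.85,0],[2.7,1.85,0],[2.7,1.85,0],[2.7,1.85,0]],"gripper":[-1,-1,-1,-1,-1]}' >/dev/null
python3 -m crank '{"angular":[[0,0,0],[0,0,0],[0,0,0],[0,0,0],[0,0,0]],"delta_pos":[[2.7,1.85,0],[2.7,1.85,0],[2.7,1.85,0],[2.7,1.85,0],[2.7,1.85,0]],"gripper":[-1,-1,-1,-1,-1]}' >/dev/null
python3 -m crank '{"angular":[[0,0,0],[0,0,0],[0,0,0],[0,0,0]],"delta_pos":[[0,0,0],[0,0,0],[0,0,0],[0,0,0]],"gripper":[-1,-1,-1,-1]}' >/dev/null
python3 go.py .588 .063 .225 93.4
python3 - <<'E'
from h import *
import pickle
i=camera_info("wrist");a=read_camera("wrist");cv2.imwrite("pics/w3.png",a);pickle.dump(i,open("w3.pkl","wb"))
E
```

```text
t 14.4 pos [0.584 0.055 0.225] rot [-179.938    0.111   93.24 ] F [ 0.066  0.014 -0.947] w 0.0264 gf 58.5
turn [-0.001  0.002 -0.003] shift after turn [ 0.739  0.399 -0.003]
```

View pics/w3.png

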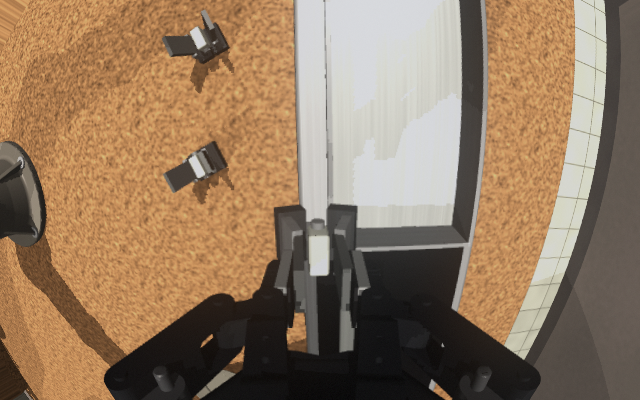

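The wrist view shows the clip held with its jaws open at about (316,215). The front wall runs nearly vertically at u of about 326-330.

```bash
python3 - <<'E'
from h import *
import pickle
im=cv2.cvtColor(cv2.imread("pics/w3.png"),cv2.COLOR_BGR2GRAY)
for v in (60,100,140,180,195): print(v,im[v,294:340])
a=cv2.imread("pics/w3.png")[130:270,240:400];cv2.imwrite("pics/w3c.png",cv2.resize(a,None,fx=4.2,fy=4.2,interpolation=cv2.INTER_CUBIC))
E
```

```text
60 [116 134 148 168 195 213 215 214 214 214 214 214 214 213 214 214 214 214
 214 215 214 214 214 214 214 214 215 214 214 214 200 173 176 202 204 203
 203 211 215 216 215 216 216 215 215 216]
100 [159 118 124 150 166 189 212 212 214 214 214 213 211 209 211 212 212 213
 214 214 211 211 213 212 211 211 213 213 213 212 211 199 112 181 188 186
 186 194 208 214 214 213 213 211 210 213]
140 [135 133 122 120 136 155 182 205 209 208 209 209 206 203 203 203 204 204
 206 209 209 206 205 206 204 205 207 207 207 204 205 202 171 145 153 172
 183 182 193 206 209 209 209 207 204 203]
180 [157 159 157 151 103 136 148 167 191 206 203 204 203 203 201 200 200 200
 199 202 209 205 204 204 203 202 200 205 203 203 202 203 204 134 133 154
 157 157 167 191 203 204 204 200 201 199]
195 [162 160 156 147 118 122 136 154 180 205 201 202 202 202 202 202 200 197
 198 200 205 204 202 202 202 202 199 202 202 202 201 201 201 137 135 158
 155 158 150 184 203 203 203 200 201 200]
```

View pics/w3c.png

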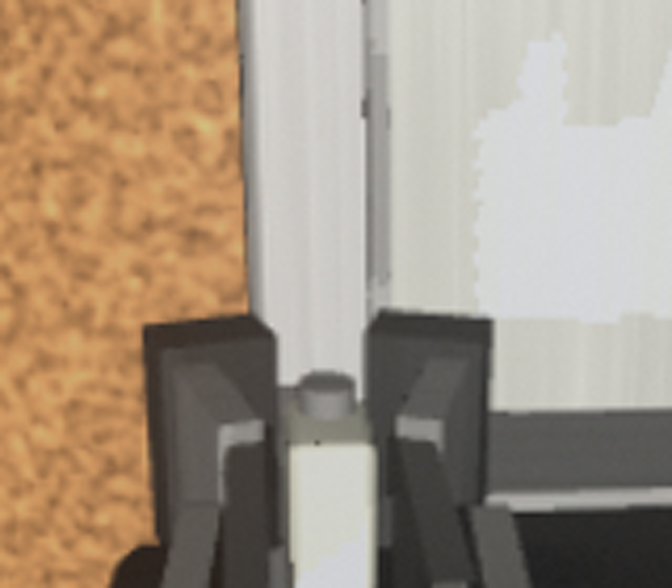

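```bash
python3 - <<'E'
from h import *
import pickle
np.set_printoptions(precision=4,suppress=True)
i=pickle.load(open("w3.pkl","rb"))
print(ray("wrist",(1,1),i)[0])
for u in [(329,60),(329.2,100),(329.8,140),(330.5,180),(330.6,195)]: print(u,plane("wrist",u,.128,i))
print("jaw",plane("wrist",(316.5,207),.186,i),"pod",plane("wrist",(318.5,236),.215,i))
E
```

```text
[0.5796 0.1369 0.3685]
(329, 60) [0.5826 0.171  0.128 ]
(329.2, 100) [0.5846 0.1398 0.128 ]
(329.8, 140) [0.5869 0.1087 0.128 ]
(330.5, 180) [0.5895 0.0766 0.128 ]
(330.6, 195) [0.5904 0.0641 0.128 ]
jaw [0.5795 0.0733 0.186 ] pod [0.5814 0.0668 0.215 ]
```

```bash
python3 go.py .5915 .063 .165 93.9
```

```text
t 14.4 pos [0.584 0.055 0.225] rot [-179.952    0.104   93.223] F [ 0.972 -0.149 -0.8  ] w 0.0263 gf 58.5
turn [-0.001  0.002 -0.012] shift after turn [0.729 0.753 6.006]
```

```bash
python3 -m crank '{"angular":[[0,0,-0.012],[0,0,0],[0,0,0],[0,0,0],[0,0,0]],"delta_pos":[[0.75,0.75,0],[0,0,0],[0,0,2],[0,0,2],[0,0,1.5]],"gripper":[-1,-1,-1,-1,-1]}'
python3 -m crank '{"angular":[[0,0,0],[0,0,0],[0,0,0]],"delta_pos":[[0,0,0.4],[0,0,0],[0,0,0]],"gripper":[-1,-1,-1]}'
python3 go.py .5915 .063 .154 93.9
```

```text
t: 14.85
tool_pos: [0.5913, 0.0651, 0.1688]
ee_rot: [-179.9, 0.0, 94.1]
force: [0.2, 0.0, -1.0]
grip_width: 0.0264
grasp_force: 58.5
t: 15.1
tool_pos: [0.5919, 0.0655, 0.1666]
ee_rot: [-180.0, -0.0, 94.1]
force: [0.5, -0.8, 0.1]
grip_width: 0.0262
grasp_force: 58.4
t 15.1 pos [0.592 0.065 0.167] rot [-179.991   -0.008   94.112] F [ 0.493 -0.752  0.132] w 0.0262 gf 58.4
turn [-0.    -0.     0.004] shift after turn [-0.243 -0.056  1.259]
```

```bash
python3 -m crank '{"angular":[[0,0,0],[0,0,0],[0,0,0],[0,0,0]],"delta_pos":[[0,0,0.4],[0,0,0.4],[0,0,0.3],[0,0,0]],"gripper":[-1,-1,-1,-1]}'
python3 -m crank '{"angular":[[0,0,0],[0,0,0],[0,0,0]],"delta_pos":[[0,0,0.2],[0,0,0.2],[0,0,0]],"gripper":[-1,-1,-1]}'
python3 -m crank '{"angular":[[0,0,0],[0,0,0],[0,0,0]],"delta_pos":[[0,0,0.2],[0,0,0.2],[0,0,0]],"gripper":[-1,-1,-1]}'
```

```text
t: 15.43
tool_pos: [0.5921, 0.0656, 0.1566]
ee_rot: [179.9, 0.0, 94.1]
force: [-2.0, 0.2, 4.9]
grip_width: 0.0263
grasp_force: 59.6
t: 15.68
tool_pos: [0.5923, 0.0657, 0.1563]
ee_rot: [179.8, 0.1, 94.1]
force: [-6.3, -2.0, 20.8]
grip_width: 0.0259
grasp_force: 63.0
t: 15.93
tool_pos: [0.5925, 0.0659, 0.1561]
ee_rot: [179.7, 0.2, 94.1]
force: [-11.9, -3.9, 33.9]
grip_width: 0.0259
grasp_force: 66.5
```

```bash
python3 -m crank '{"angular":[[0,0,0],[0,0,0],[0,0,0],[0,0,0],[0,0,0]],"delta_pos":[[0,0,-0.4],[0,0,0],[0,0,0],[0,0,0],[0,0,0]],"gripper":[-1,-1,1,1,1]}'
python3 -m crank '{"angular":[[0,0,0],[0,0,0],[0,0,0],[0,0,0],[0,0,0]],"delta_pos":[[0,0,0],[0,0,-2],[0,0,-3],[0,0,-3],[0,0,-1]],"gripper":[1,1,1,1,1]}'
python3 go.py .441 .067 .235 120
```

```text
t: 16.35
tool_pos: [0.5916, 0.0652, 0.1509]
ee_rot: [-180.0, 0.0, 94.1]
force: [-1.0, -0.3, 0.9]
grip_width: 0.0614
grasp_force: 0.0
t: 16.77
tool_pos: [0.5935, 0.0664, 0.2452]
ee_rot: [179.7, -0.1, 94.1]
force: [1.8, 0.9, 1.0]
grip_width: 0.0853
grasp_force: 0.0
t 16.8 pos [0.594 0.066 0.245] rot [179.663  -0.061  94.127] F [1.838 0.934 1.05 ] w 0.0853 gf 0.0
turn [ 0.006  0.    -0.452] shift after turn [  7.682 -13.179   1.021]
```

```bash
python3 -m crank '{"angular":[[0.006,0,-0.113],[0,0,-0.113],[0,0,-0.113],[0,0,-0.113],[0,0,0]],"delta_pos":[[0,0,0],[0,0,0],[0,0,0],[0,0,0],[1.5,-2.6,0]],"gripper":[1,1,1,1,1]}' >/dev/null
python3 -m crank '{"angular":[[0,0,0],[0,0,0],[0,0,0],[0,0,0],[0,0,0]],"delta_pos":[[1.5,-2.6,0.2],[1.5,-2.6,0.2],[1.5,-2.6,0.2],[1,-2.6,0.2],[0,0,0]],"gripper":[1,1,1,1,1]}' >/dev/null
python3 -m crank '{"angular":[[0,0,0],[0,0,0],[0,0,0]],"delta_pos":[[0,0,0],[0,0,0],[0,0,0]],"gripper":[1,1,1]}' >/dev/null
python3 go.py .441 .067 .235 120
python3 - <<'E'
from h import *
import pickle
i=camera_info("wrist");a=read_camera("wrist");cv2.imwrite("pics/w4.png",a);pickle.dump(i,open("w4.pkl","wb"))
E
```

```text
t 17.9 pos [0.445 0.061 0.234] rot [-179.713   -0.17   120.004] F [ 0.264 -0.281  0.827] w 0.0855 gf 0.0
turn [-0.005 -0.003  0.   ] shift after turn [ 0.731 -0.055 -0.096]
```

View pics/w4.png

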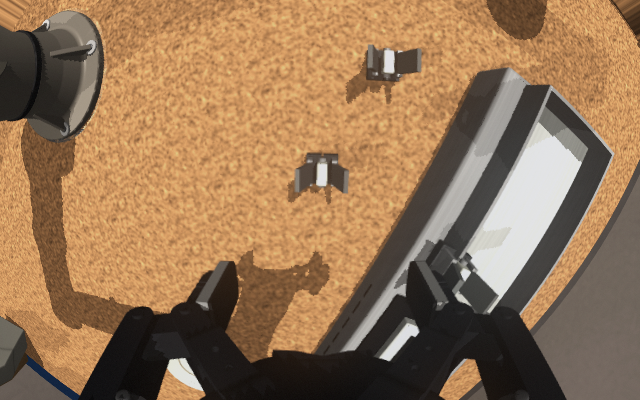

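The wrist view shows clip2 at (322,172), clip1 at (389,62), and clip3 on the rim at about (465,270).

```bash
python3 pod.py pics/w4.png w4.pkl 308 155 336 195
python3 pod.py pics/w4.png w4.pkl 374 40 402 85
python3 - <<'E'
from h import *
import pickle
i=pickle.load(open("w4.pkl","rb"))
im=cv2.imread("pics/w4.png")
print([plane("wrist",u,.077,i).round(4) for u in [(298,182),(346,181)]])
c=np.hstack([cv2.resize(im[140:210,270:370],None,fx=4,fy=4,interpolation=cv2.INTER_CUBIC),cv2.resize(im[240:310,410:510],None,fx=4,fy=4,interpolation=cv2.INTER_CUBIC)]);cv2.imwrite("pics/w4c.png",c)
E
```

```text
230 [321.36086957 174.23043478] centre mm (440.5252990722656, 63.61216354370117) size (11.168672561645508, 26.189823150634766) short-axis angle 30.06991
239 [388.52719665  60.80334728] centre mm (439.4246520996094, 210.49200439453125) size (11.537609100341797, 27.233190536499023) short-axis angle 27.015085
[array([0.4207, 0.0524, 0.077 ]), array([0.4619, 0.0774, 0.077 ])]
```

View pics/w4c.png

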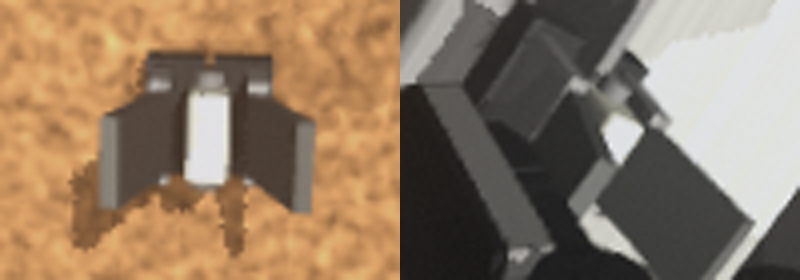

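```bash
python3 go.py .441 .0645 .13 120.6
python3 -m crank '{"angular":[[-0.005,-0.003,-0.01],[0,0,0],[0,0,0],[0,0,0],[0,0,0]],"delta_pos":[[0.45,-0.15,0],[0,0,3],[0,0,3],[0,0,3],[0,0,1.4]],"gripper":[1,1,1,1,1]}'>/dev/null
python3 -m crank '{"angular":[[0,0,0],[0,0,0],[0,0,0]],"delta_pos":[[0,0,0],[0,0,0],[0,0,0]],"gripper":[1,1,1]}' >/dev/null
python3 go.py .441 .0645 .052 120.6
```

```text
t 17.9 pos [0.445 0.061 0.234] rot [-179.713   -0.19   120.011] F [ 0.532  0.284 -0.059] w 0.085 gf 0.0
turn [-0.005 -0.003 -0.01 ] shift after turn [ 0.507 -0.185 10.404]
t 18.6 pos [0.442 0.065 0.131] rot [179.929   0.05  120.626] F [ 0.675 -1.263  0.614] w 0.0847 gf 0.0
turn [0.001 0.001 0.   ] shift after turn [ 0.016 -0.065  7.914]
```

```bash
python3 -m crank '{"angular":[[0,0,0],[0,0,0],[0,0,0],[0,0,0],[0,0,0]],"delta_pos":[[0,-0.1,2],[0,0,2.5],[0,0,2],[0,0,1.3],[0,0,0]],"gripper":[1,1,1,1,1]}'
python3 -m crank '{"angular":[[0,0,0],[0,0,0],[0,0,0],[0,0,0],[0,0,0]],"delta_pos":[[0,0,0],[0,0,0],[0,0,0],[0,0,0],[0,0,0]],"gripper":[-1,-1,-1,-1,-1]}'
python3 -m crank '{"angular":[[0,0,0],[0,0,0],[0,0,0]],"delta_pos":[[0,0,0],[0,0,0],[0,0,0]],"gripper":[-1,-1,-1]}'
```

```text
t: 18.98
tool_pos: [0.4389, 0.0631, 0.0511]
ee_rot: [-179.8, -0.0, 120.6]
force: [-0.4, -0.5, 0.3]
grip_width: 0.0853
grasp_force: 0.0
t: 19.4
tool_pos: [0.4431, 0.0641, 0.0566]
ee_rot: [179.8, 0.3, 120.6]
force: [-9.3, -3.9, 33.6]
grip_width: 0.0268
grasp_force: 58.9
t: 19.65
tool_pos: [0.4425, 0.0638, 0.0567]
ee_rot: [179.8, 0.3, 120.6]
force: [-5.7, -2.1, 26.2]
grip_width: 0.0267
grasp_force: 56.9
```

```bash
python3 -m crank '{"angular":[[0,0,0],[0,0,0],[0,0,0],[0,0,0],[0,0,0]],"delta_pos":[[0,0,-2],[0,0,-4],[0,0,-4],[0,0,-4],[0,0,-4]],"gripper":[-1,-1,-1,-1,-1]}' >/dev/null
python3 -m crank '{"angular":[[0,0,0.117],[0,0,0.117],[0,0,0.117],[0,0,0.117],[0,0,0]],"delta_pos":[[0,0,0],[0,0,0],[0,0,0],[0,0,0],[0,0,0]],"gripper":[-1,-1,-1,-1,-1]}' >/dev/null
python3 go.py .586 .143 .235 93.9
```

```text
t 20.5 pos [0.44  0.064 0.233] rot [179.938   0.101  93.688] F [ 0.753  0.221 -1.163] w 0.026 gf 60.3
turn [ 0.001  0.002 -0.004] shift after turn [ 6.912 15.124 -0.2  ]
```

```bash
python3 -m crank '{"angular":[[0,0,-0.004],[0,0,0],[0,0,0],[0,0,0],[0,0,0]],"delta_pos":[[1.4,3,0],[1.4,3,0],[1.4,3,0],[1.4,3,0],[1.3,3.1,0]],"gripper":[-1,-1,-1,-1,-1]}' >/dev/null
python3 -m crank '{"angular":[[0,0,0],[0,0,0],[0,0,0],[0,0,0]],"delta_pos":[[0,0,0],[0,0,0],[0,0,0],[0,0,0]],"gripper":[-1,-1,-1,-1]}' >/dev/null
python3 go.py .586 .143 .175 93.9
python3 - <<'E'
from h import *
import pickle
i=camera_info("wrist");a=read_camera("wrist");cv2.imwrite("pics/w5.png",a);pickle.dump(i,open("w5.pkl","wb"))
im=cv2.cvtColor(a,cv2.COLOR_BGR2GRAY)
for v in (100,140,180): print(v,im[v,300:345])
E
```

```text
t 21.2 pos [0.585 0.142 0.232] rot [-179.968    0.106   94.055] F [-0.515 -0.484 -0.096] w 0.0262 gf 60.3
turn [-0.001  0.002  0.003] shift after turn [0.074 0.125 5.742]
100 [193 190 190 190 187 186 188 189 186 185 185 187 187 186 187 188 186 184
 182 185 183 184 183 183 175 169 203 203 203 201 202 205 203 203 202 202
 204 205 204 204 204 203 202 201 203]
140 [190 189 187 187 187 187 188 189 188 186 185 186 187 185 186 187 187 186
 182 176 154 153 154 153 161 180 199 199 196 196 196 195 198 198 196 196
 199 205 200 198 198 196 196 195 198]
180 [185 181 180 180 181 181 181 181 183 181 179 180 181 179 182 183 183 180
 180 174 148 147 148 147 154 171 192 196 194 194 190 189 194 192 190 191
 195 196 193 194 193 194 189 193 195]
```

View pics/w5.png

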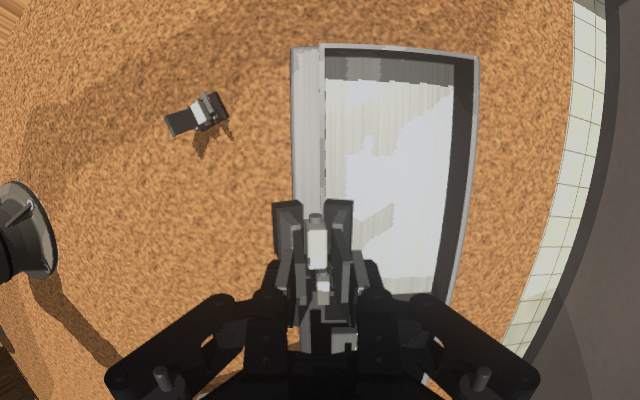

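```bash
python3 - <<'E'
from h import *
import pickle
i=pickle.load(open("w5.pkl","rb"))
for u in [(322,140),(322.3,180)]: print(plane("wrist",u,.128,i))
a=plane("wrist",(322.3,180),.128,i);print("jaw",plane("wrist",(312.5,205),.188,i))
E
python3 go.py .587 .143 .175 93.9
```

```text
[0.58051878 0.19424095 0.128     ]
[0.58312119 0.16117235 0.128     ]
jaw [0.57694953 0.15936602 0.188     ]
t 21.3 pos [0.585 0.142 0.233] rot [-179.994    0.118   94.03 ] F [ 0.048  0.483 -1.773] w 0.0261 gf 60.3
turn [-0.     0.002  0.002] shift after turn [0.085 0.222 5.76 ]
```

```bash
python3 -m crank '{"angular":[[0,0,0],[0,0,0],[0,0,0],[0,0,0],[0,0,0]],"delta_pos":[[0.1,0.25,0],[0,0,2],[0,0,2],[0,0,1.7],[0,0,0]],"gripper":[-1,-1,-1,-1,-1]}'
python3 -m crank '{"angular":[[0,0,0],[0,0,0],[0,0,0],[0,0,0]],"delta_pos":[[0,0,0.4],[0,0,0.4],[0,0,0.2],[0,0,0]],"gripper":[-1,-1,-1,-1]}'
python3 -m crank '{"angular":[[0,0,0],[0,0,0],[0,0,0]],"delta_pos":[[0,0,0.2],[0,0,0.2],[0,0,0]],"gripper":[-1,-1,-1]}'
python3 -m crank '{"angular":[[0,0,0],[0,0,0],[0,0,0]],"delta_pos":[[0,0,0.2],[0,0,0.2],[0,0,0]],"gripper":[-1,-1,-1]}'
```

```text
t: 21.7
tool_pos: [0.5867, 0.1422, 0.1718]
ee_rot: [-179.8, 0.2, 94.0]
force: [0.9, -0.9, -1.3]
grip_width: 0.026
grasp_force: 60.0
t: 22.03
tool_pos: [0.5879, 0.1439, 0.1652]
ee_rot: [-180.0, 0.1, 94.0]
force: [0.4, 0.2, -0.4]
grip_width: 0.0259
grasp_force: 60.3
t: 22.28
tool_pos: [0.5882, 0.1443, 0.1615]
ee_rot: [180.0, 0.0, 94.0]
force: [0.5, 0.5, 0.3]
grip_width: 0.0257
grasp_force: 60.7
t: 22.53
tool_pos: [0.5885, 0.1445, 0.1611]
ee_rot: [179.9, 0.1, 94.0]
force: [-5.2, -1.4, 15.6]
grip_width: 0.0258
grasp_force: 64.1
```

Seated at z = 0.161, as predicted. I'll press a little more, then release.

```bash
python3 -m crank '{"angular":[[0,0,0],[0,0,0],[0,0,0],[0,0,0],[0,0,0]],"delta_pos":[[0,0,0.4],[0,0,0],[0,0,-0.4],[0,0,0],[0,0,0]],"gripper":[-1,-1,-1,1,1]}'
python3 -m crank '{"angular":[[0,0,0],[0,0,0],[0,0,0],[0,0,0],[0,0,0]],"delta_pos":[[0,0,0],[0,0,0],[0,0,-3],[0,0,-3],[0,0,-1.5]],"gripper":[1,1,1,1,1]}'
python3 go.py .4395 .2105 .235 117
```

```text
t: 22.95
tool_pos: [0.5885, 0.1439, 0.157]
ee_rot: [179.9, 0.1, 94.0]
force: [1.6, 0.2, -2.1]
grip_width: 0.0492
grasp_force: 3.7
t: 23.37
tool_pos: [0.5888, 0.1449, 0.2344]
ee_rot: [179.9, -0.0, 94.0]
force: [0.5, 0.3, 0.5]
grip_width: 0.0859
grasp_force: 0.0
t 23.4 pos [0.589 0.145 0.234] rot [179.887  -0.035  94.021] F [0.517 0.328 0.529] w 0.0859 gf 0.0
turn [ 0.002 -0.    -0.401] shift after turn [ 12.624 -10.319  -0.062]
```

```bash
python3 -m crank '{"angular":[[0.002,0,-0.1],[0,0,-0.1],[0,0,-0.1],[0,0,-0.1],[0,0,0]],"delta_pos":[[0,0,0],[0,0,0],[0,0,0],[0,0,0],[2.4,-2.0,0]],"gripper":[1,1,1,1,1]}' >/dev/null
python3 -m crank '{"angular":[[0,0,0],[0,0,0],[0,0,0],[0,0,0],[0,0,0]],"delta_pos":[[2.4,-2.1,0],[2.4,-2.1,0],[2.4,-2.1,0],[2.4,-2.1,0],[0,0,0]],"gripper":[1,1,1,1,1]}' >/dev/null
python3 -m crank '{"angular":[[0,0,0],[0,0,0],[0,0,0]],"delta_pos":[[0,0,0],[0,0,0],[0,0,0]],"gripper":[1,1,1]}' >/dev/null
python3 - <<'E'
from h import *
import pickle
i=camera_info("wrist");a=read_camera("wrist");cv2.imwrite("pics/w6.png",a);pickle.dump(i,open("w6.pkl","wb"))
E
python3 pod.py pics/w6.png w6.pkl 290 140 350 205
python3 go.py .4395 .2105 .13 117
```

```text
235 [324.25957447 171.91489362] centre mm (439.6479187011719, 209.99758911132812) size (10.956199645996094, 24.84787940979004) short-axis angle 27.143316
t 24.5 pos [0.442 0.203 0.232] rot [-179.812   -0.037  116.788] F [0.977 0.153 0.144] w 0.0852 gf 0.0
turn [-0.003 -0.001 -0.004] shift after turn [ 0.785  0.112 10.179]
```

```bash
python3 -m crank '{"angular":[[-0.003,0,-0.01],[0,0,0],[0,0,0],[0,0,0],[0,0,0]],"delta_pos":[[0.75,0.1,0],[0,0,3],[0,0,3],[0,0,3],[0,0,1.2]],"gripper":[1,1,1,1,1]}'>/dev/null
python3 -m crank '{"angular":[[0,0,0],[0,0,0],[0,0,0]],"delta_pos":[[0,0,0],[0,0,0],[0,0,0]],"gripper":[1,1,1]}' >/dev/null
python3 go.py .440 .2105 .053 117.5
```

```text
t 25.2 pos [0.44  0.212 0.132] rot [179.817  -0.035 117.506] F [-0.559 -0.469  0.045] w 0.0856 gf 0.0
turn [ 0.003 -0.001  0.   ] shift after turn [-0.172 -0.043  7.875]
```

```bash
python3 -m crank '{"angular":[[0,0,0],[0,0,0],[0,0,0],[0,0,0],[0,0,0]],"delta_pos":[[-0.15,0,2],[0,0,2.5],[0,0,2],[0,0,1.2],[0,0,0]],"gripper":[1,1,1,1,1]}'
python3 -m crank '{"angular":[[0,0,0],[0,0,0],[0,0,0],[0,0,0],[0,0,0]],"delta_pos":[[0,0,0],[0,0,0],[0,0,0],[0,0,0],[0,0,0]],"gripper":[-1,-1,-1,-1,-1]}'
python3 -m crank '{"angular":[[0,0,0],[0,0,0],[0,0,0]],"delta_pos":[[0,0,0],[0,0,0],[0,0,0]],"gripper":[-1,-1,-1]}'
```

```text
t: 25.58
tool_pos: [0.4385, 0.2092, 0.0522]
ee_rot: [-179.9, -0.0, 117.5]
force: [-0.5, -0.0, 0.5]
grip_width: 0.0857
grasp_force: 0.0
t: 26.0
tool_pos: [0.4418, 0.212, 0.0579]
ee_rot: [179.6, 0.1, 117.5]
force: [-8.2, -4.7, 26.1]
grip_width: 0.0269
grasp_force: 58.7
t: 26.25
tool_pos: [0.4412, 0.2116, 0.0581]
ee_rot: [179.7, 0.1, 117.5]
force: [-4.7, -3.6, 23.7]
grip_width: 0.0266
grasp_force: 57.0
```

```bash
python3 -m crank '{"angular":[[0,0,0],[0,0,0],[0,0,0],[0,0,0],[0,0,0]],"delta_pos":[[0,0,-2],[0,0,-4],[0,0,-4],[0,0,-4],[0,0,-4]],"gripper":[-1,-1,-1,-1,-1]}' >/dev/null
python3 -m crank '{"angular":[[0,0,0.103],[0,0,0.103],[0,0,0.103],[0,0,0.103],[0,0,0]],"delta_pos":[[0,0,0],[0,0,0],[0,0,0],[0,0,0],[0,0,0]],"gripper":[-1,-1,-1,-1,-1]}' >/dev/null
python3 go.py .583 .220 .235 94
```

```text
t 27.1 pos [0.439 0.21  0.234] rot [179.89    0.004  93.818] F [-0.209 -1.27  -0.165] w 0.0266 gf 59.1
turn [ 0.002  0.    -0.003] shift after turn [-0.004 14.424 -0.084]
```

```bash
python3 -m crank '{"angular":[[0,0,-0.003],[0,0,0],[0,0,0],[0,0,0],[0,0,0]],"delta_pos":[[0,3,0],[0,3,0],[0,3,0],[0,3,0],[0,2.4,0]],"gripper":[-1,-1,-1,-1,-1]}' >/dev/null
python3 -m crank '{"angular":[[0,0,0],[0,0,0],[0,0,0],[0,0,0]],"delta_pos":[[0,0,0],[0,0,0],[0,0,0],[0,0,0]],"gripper":[-1,-1,-1,-1]}' >/dev/null
python3 go.py .583 .220 .175 94
python3 - <<'E'
from h import *
import pickle
i=camera_info("wrist");a=read_camera("wrist");cv2.imwrite("pics/w7.png",a);pickle.dump(i,open("w7.pkl","wb"))
im=cv2.cvtColor(a,cv2.COLOR_BGR2GRAY)
for v in (150,170,185): print(v,im[v,300:340])
print(im[212,260:370])
E
```

```text
t 27.8 pos [0.582 0.22  0.234] rot [-179.99    -0.02    94.211] F [-0.081 -0.592 -0.598] w 0.0261 gf 59.1
turn [-0.    -0.     0.004] shift after turn [-0.054  0.146  5.868]
150 [172 171 170 169 171 171 170 168 168 169 170 169 170 168 166 167 162 155
 154 153 153 124 103 104 111 111 110 109 110 113 112 111 110 111 112 113
 112 110 109 108]
170 [174 171 172 169 171 171 169 168 168 171 170 170 170 170 169 166 162 157
 153 154 154 151 167 190 202 200 197 199 198 202 204 199 198 202 205 204
 202 199 198 197]
185 [173 173 172 170 170 172 172 170 168 171 170 169 169 171 168 168 162 157
 154 154 154 124 157 189 200 198 198 196 198 200 202 196 195 201 203 202
 200 198 197 196]
[136 130 133 135 141 149 156 156 133  64  55  55  56  61  74  71  71  72
  69  71  69  66  67  67  67  67  67  68  66  67  66  67  66  66  67  67
  68  68  65  67 123 157 172 171 171 172 172 170 168 170 170 169 171 169
 170 169 170 172 173 165 120  84  73  72  71  70  71  71  71  74  74  75
  71  74  75  80  88  89  86  83  85  87  86  87  81  79  75  72  58 147
 195 211 211 210 210 211 210 211 210 212 211 212 211 211 211 211 211 212
 211 212]
```

```bash
python3 - <<'E'
from h import *
import pickle
i=pickle.load(open("w7.pkl","rb"))
print(plane("wrist",(318.8,185),.128,i),"jaw",plane("wrist",(310,212),.188,i))
E
```

```text
[0.57724048 0.2348467  0.128     ] jaw [0.57229858 0.23235478 0.188     ]
```

```bash
python3 -m crank '{"angular":[[0,0,0],[0,0,0],[0,0,0],[0,0,0],[0,0,0]],"delta_pos":[[0,0.15,0],[0,0,2],[0,0,2],[0,0,1.6],[0,0,0]],"gripper":[-1,-1,-1,-1,-1]}'
python3 -m crank '{"angular":[[0,0,0],[0,0,0],[0,0,0],[0,0,0]],"delta_pos":[[0,0,0.4],[0,0,0.4],[0,0,0.3],[0,0,0]],"gripper":[-1,-1,-1,-1]}'
python3 -m crank '{"angular":[[0,0,0],[0,0,0],[0,0,0]],"delta_pos":[[0,0,0.2],[0,0,0.2],[0,0,0]],"gripper":[-1,-1,-1]}'
python3 -m crank '{"angular":[[0,0,0],[0,0,0],[0,0,0]],"delta_pos":[[0,0,0.2],[0,0,0.2],[0,0,0]],"gripper":[-1,-1,-1]}'
```

```text
t: 28.3
tool_pos: [0.5828, 0.2185, 0.1739]
ee_rot: [-179.8, 0.1, 94.1]
force: [0.9, -0.6, -1.3]
grip_width: 0.0258
grasp_force: 58.9
t: 28.63
tool_pos: [0.584, 0.22, 0.1663]
ee_rot: [-180.0, -0.0, 94.1]
force: [0.6, -0.5, -1.2]
grip_width: 0.0261
grasp_force: 59.1
t: 28.88
tool_pos: [0.5845, 0.2202, 0.1626]
ee_rot: [179.9, -0.0, 94.1]
force: [-0.4, -0.5, 0.2]
grip_width: 0.0264
grasp_force: 59.3
t: 29.13
tool_pos: [0.5847, 0.2206, 0.1622]
ee_rot: [179.8, -0.0, 94.1]
force: [-4.0, -3.1, 13.7]
grip_width: 0.0262
grasp_force: 62.7
```

```bash
python3 -m crank '{"angular":[[0,0,0],[0,0,0],[0,0,0],[0,0,0],[0,0,0]],"delta_pos":[[0,0,0.4],[0,0,0],[0,0,-0.4],[0,0,0],[0,0,0]],"gripper":[-1,-1,-1,1,1]}'
python3 -m crank '{"angular":[[0,0,0],[0,0,0],[0,0,0],[0,0,0],[0,0,0]],"delta_pos":[[0,0,0],[0,0,0],[0,0,-3],[0,0,-3],[0,0,-3]],"gripper":[1,1,1,1,1]}'
python3 -m crank '{"angular":[[0,0,0.112],[0,0,0.112],[0,0,0.112],[0,0,0.112],[0,0,0.112]],"delta_pos":[[0,0,0],[0,0,0],[0,0,0],[0,0,0],[0,0,0]],"gripper":[1,1,1,1,1]}' >/dev/null
python3 -m crank '{"angular":[[0,0,0.112],[0,0,0.112],[0,0,0.112],[0,0,0.112],[0,0,0.112]],"delta_pos":[[0,0,0],[0,0,0],[0,0,0],[0,0,0],[0,0,0]],"gripper":[1,1,1,1,1]}' >/dev/null
python3 -m crank '{"angular":[[0,0,0.112],[0,0,0.112],[0,0,0.112],[0,0,0.112],[0,0,0]],"delta_pos":[[0,0,0],[0,0,0],[0,0,0],[0,0,0],[0,0,0]],"gripper":[1,1,1,1,1]}' >/dev/null
python3 go.py .60 -.11 .25 4
```

```text
t: 29.55
tool_pos: [0.5845, 0.2199, 0.1582]
ee_rot: [179.9, -0.0, 94.1]
force: [0.7, 0.6, -1.8]
grip_width: 0.0494
grasp_force: 1.3
t: 29.97
tool_pos: [0.5836, 0.2196, 0.2479]
ee_rot: [-179.8, 0.0, 94.1]
force: [-0.1, -0.1, 0.6]
grip_width: 0.0854
grasp_force: 0.0
t 31.2 pos [0.584 0.22  0.247] rot [179.979   0.066   4.14 ] F [-0.101 -0.341 -0.415] w 0.0857 gf 0.0
turn [0.    0.001 0.002] shift after turn [-0.701 33.033 -0.263]
```

```bash
python3 -m crank '{"angular":[[0,0,0],[0,0,0],[0,0,0],[0,0,0],[0,0,0]],"delta_pos":[[0,3.2,0],[0,3.2,0],[0,3.2,0],[0,3.2,0],[0,3.2,0]],"gripper":[1,1,1,1,1]}' >/dev/null
python3 -m crank '{"angular":[[0,0,0],[0,0,0],[0,0,0],[0,0,0],[0,0,0]],"delta_pos":[[0,3.2,0],[0,3.2,0],[0,3.2,0],[0,3.2,0],[0,3.2,0]],"gripper":[1,1,1,1,1]}' >/dev/null
python3 -m crank '{"angular":[[0,0,0],[0,0,0],[0,0,0],[0,0,0]],"delta_pos":[[0,0,0],[0,0,0],[0,0,0],[0,0,0]],"gripper":[1,1,1,1]}' >/dev/null
python3 go.py .635 -.1576 .121 4
python3 - <<'E'
from h import *
import pickle
i=camera_info("wrist");a=read_camera("wrist");cv2.imwrite("pics/w8.png",a);pickle.dump(i,open("w8.pkl","wb"))
b=read_camera("top");cv2.imwrite("pics/top8.png",b);c=read_camera("scene");cv2.imwrite("pics/scene8.png",c)
E,K=i["extrinsics"],i["mtx"]
def pr(p):
    q=E[:3,:3]@p+E[:3,3];th=np.arctan2(np.hypot(q[0],q[1]),q[2]);r=th/np.hypot(q[0],q[1]);return K[0,0]*r*q[0]+K[0,2],K[1,1]*r*q[1]+K[1,2]
im=cv2.cvtColor(a,cv2.COLOR_BGR2GRAY)
print("cam",ray("wrist",(1,1),i)[0]);u=pr(np.array([.669,-.098,.106]));print("fin expect",u)
for dv in (-12,-8,-4,0,4,8,12): v=int(u[1]+dv);print(v,im[v,int(u[0])-22:int(u[0])+22])
g=pr(np.array([.637,-.1576,.143]));print("grip expect",g)
for dv in (-6,0,6): v=int(g[1]+dv);print(v,im[v,int(g[0])-24:int(g[0])+24])
h=cv2.cvtColor(b,cv2.COLOR_BGR2HSV)
m=((h[...,1]<60)&(h[...,2]>150)).astype(np.uint8)
for y,x in ((.063,.590),(.143,.585),(.22,.579)):
    Ec,Kc=(camera_info("top")[k] for k in("extrinsics","mtx"));q=Ec[:3,:3]@np.array([x,y,.146])+Ec[:3,3];print("pod in top expected",(Kc@q/q[2])[:2])
E
```

```text
t 32.4 pos [ 0.608 -0.097  0.248] rot [-179.896    0.012    4.469] F [0.239 0.21  0.764] w 0.0855 gf 0.0
turn [-0.002  0.     0.008] shift after turn [ 2.289  6.249 12.692]
cam [ 0.68869351 -0.09092249  0.39157921]
fin expect (np.float64(328.293063544573), np.float64(125.60875498845063))
113 [ 52  52  52  52  53  52  53  52  53  53  52  51  47  50  50  48  47 113
 169 193 190 185 202 212 214 214 214 214 155 125 123 112  68  39  37  37
  36  41  48  50  49  49  48  49]
117 [ 53  54  53  53  53  53  51  53  53  52  54  53  54  53  51  51  49 141
 194 193 190 184 185 201 214 214 213 214 158 125 123 113  68  42  37  37
  38  41  49  50  49  50  50  49]
121 [ 54  53  56  54  54  53  54  54  54  54  56  55  55  52  51  53  51 140
 193 192 189 185 186 200 215 215 214 212 162 126 124 116  71  45  39  39
  43  51  49  50  51  51  51  50]
125 [ 54  55  56  56  56  56  57  54  55  55  56  56  54  52  53  52  52 141
 193 193 189 184 186 202 215 214 215 197 151 127 124 115  56  43  42  42
  47  52  51  52  52  51  49  50]
129 [ 57  57  56  57  55  57  56  57  57  55  56  56  55  53  55  53  53 14
[... 597 characters left out ...]
2  73  73  74  77 103 124 136 147
 157 161 161 157 157 155 153 152 151 151 149 147 146 145 147 138 117 107
 123 171 171 133  73  42  38  39  39  41  39  49]
173 [232 232 232 232 231 221 109  77  73  72  73  75  76  87  78 120 141 151
 156 158 155 155 154 151 152 150 149 149 146 148 149 147 141 129 114 114
 169 168 161 102  48  42  42  41  41  42  42  43]
179 [175 176 174 175 176 173 165  85  69  73  75  74  72  71 116 134 142 150
 156 154 152 152 150 151 150 151 148 148 151 149 149 150 142 122 109 125
 167 171 139  84  42  43  45  51  51  43  42  42]
pod in top expected [295.54021108 185.00586491]
pod in top expected [267.26335376 187.37362114]
pod in top expected [240.01132565 190.07142133]
```

```bash
python3 - <<'E'
from h import *
import pickle
i=pickle.load(open("w8.pkl","rb"));np.set_printoptions(precision=4,suppress=True)
e=np.array([-np.sin(np.radians(4)),np.cos(np.radians(4)),0])
def s(n,u,z): p=plane("wrist",u,z,i);print(n,p,(p@e).round(4))
for z in (.09,.094): s("foot l",(323,125),z);s("foot r",(338,125),z)
s("fin l",(329.2,125),.106);s("fin r",(334,125),.106);s("fin c",(331.6,113),.106);s("fin c",(331.6,137),.106)
for z in(.139,.143,.147): s("grip l",(386.3,173),z);s("grip r",(405.5,173),z)
im=cv2.cvtColor(cv2.imread("pics/w8.png"),cv2.COLOR_BGR2GRAY)
for v in (158,162,185,190,195,200): print(v,im[v,376:420])
# clips on rim: white pods in top and scene
for n in("top","scene"):
    a=cv2.imread(f"pics/{n}8.png");I=camera_info(n);E,K=I["extrinsics"],I["mtx"];g=cv2.cvtColor(a,cv2.COLOR_BGR2GRAY);hs=cv2.cvtColor(a,cv2.COLOR_BGR2HSV)
    for y,x in ((.063,.590),(.143,.585),(.22,.579)):
        for z in(.146,.18):
            q=E[:3,:3]@np.array([x,y,z])+E[:3,3];print(n,y,z,(K@q/q[2])[:2],end=' ')
        print()
a=cv2.imread("pics/top8.png");g=cv2.cvtColor(a,cv2.COLOR_BGR2GRAY)
for u in (240,267,295): print(u);print(g[178:206,u-9:u+10])
E
```

```text
foot l [ 0.6681 -0.0933  0.09  ] -0.1396
foot r [ 0.6693 -0.1077  0.09  ] -0.1541
foot l [ 0.6684 -0.0932  0.094 ] -0.1396
foot r [ 0.6695 -0.1075  0.094 ] -0.1539
fin l [ 0.6696 -0.0988  0.106 ] -0.1453
fin r [ 0.67   -0.1032  0.106 ] -0.1496
fin c [ 0.6809 -0.1001  0.106 ] -0.1473
fin c [ 0.6587 -0.1019  0.106 ] -0.1476
grip l [ 0.6361 -0.1494  0.139 ] -0.1935
grip r [ 0.6377 -0.1663  0.139 ] -0.2104
grip l [ 0.6369 -0.1485  0.143 ] -0.1926
grip r [ 0.6385 -0.1651  0.143 ] -0.2093
grip l [ 0.6377 -0.1476  0.147 ] -0.1917
grip r [ 0.6393 -0.1639  0.147 ] -0.2081
158 [232 230 209  70  72  70  71  69  69  69  68  66  66  67  70  73  70  71
  70  70  67  67  65  65  63  66  64  68  82 113 151 168 168 169 169 166
  93  50  34  33  32  35  33  34]
162 [ 67  68  73  71  71  72  72  73  73  76  91 115 129 138 146 149 148 146
 145 141 141 139 136 136 134 134 132 133 133 124 113 105 126 169 169 161
  80  38  38  36  35  35  34  36]
185 [ 77  80  81  81  81  74  60  58  78  66  84  84  84  90  93  93  91  95
  93  95  94  94  94  95  97  95  97  96  93  85  76 102 104 105  73  46
  44  44  46
[... 6997 characters left out ...]
 134 136 134 132 130 124 121 112 105  97  93
   89]
 [131 128 122 117 113 100  96  90  93  90  86  86  82  76  73  63  56  48
   49]
 [ 84  82  80  72  70  55  50  47  42  45  44  48  47  41  46  47  46  49
   44]
 [ 44  41  44  49  52  49  51  50  50  50  49  49  44  48  44  45  48  52
   52]
 [ 45  51  47  48  45  47  47  53  53  52  60  48  86  99  97  99  95 110
  106]
 [ 58  59  61  62  98 103 110 110 108 108 114  96 110 113 111 110 116 132
  129]
 [114 106 102 106 125 128 135 136 126 127 136 121 110 106  97  98 116 128
  123]
 [133 128 127 121 129 129 130 127 116 125 134 118 105 110 105 114 118 122
  122]
 [129 131 127 113 119 129 127 124 119 121 127 121 113 114 107 116 119 120
  122]]
```

```bash
python3 -m crank '{"angular":[[0,0,0.008],[0,0,0],[0,0,0],[0,0,0],[0,0,0]],"delta_pos":[[1.1,3.1,0],[1.1,3.1,0],[0,0,2.5],[0,0,2.5],[0,0,0]],"gripper":[0,0,0,0,0]}' >/dev/null
python3 -m crank '{"angular":[[0,0,0],[0,0,0],[0,0,0]],"delta_pos":[[0,0,0],[0,0,0],[0,0,0]],"gripper":[0,0,0]}'
python3 go.py .6365 -.1575 .121 4
```

```text
t: 33.2
tool_pos: [0.6354, -0.1586, 0.2005]
ee_rot: [180.0, -0.2, 3.9]
force: [0.1, 0.0, 1.3]
grip_width: 0.0427
grasp_force: 0.0
t 33.2 pos [ 0.635 -0.159  0.2  ] rot [179.961  -0.221   3.856] F [0.108 0.012 1.275] w 0.0427 gf 0.0
turn [ 0.001 -0.004 -0.003] shift after turn [ 0.12  -0.106  7.947]
```

```bash
python3 -m crank '{"angular":[[0,0,0],[0,0,0],[0,0,0],[0,0,0],[0,0,0]],"delta_pos":[[0.1,-0.1,2],[0,0,2.5],[0,0,2],[0,0,1.2],[0,0,0]],"gripper":[0,0,0,0,0]}'
python3 -m crank '{"angular":[[0,0,0],[0,0,0],[0,0,0],[0,0,0],[0,0,0]],"delta_pos":[[0,0,0],[0,0,0],[0,0,0],[0,0,0],[0,0,0]],"gripper":[-1,-1,-1,-1,-1]}'
python3 -m crank '{"angular":[[0,0,0],[0,0,0],[0,0,0]],"delta_pos":[[0,0,0],[0,0,0],[0,0,0]],"gripper":[-1,-1,-1]}'
python3 go.py .633 -.1032 .121 4
```

```text
t: 33.62
tool_pos: [0.6335, -0.158, 0.1191]
ee_rot: [-179.9, 0.2, 3.8]
force: [-0.4, -0.6, -0.2]
grip_width: 0.0425
grasp_force: 0.0
t: 34.03
tool_pos: [0.6363, -0.1572, 0.1234]
ee_rot: [-180.0, -0.2, 3.8]
force: [-1.4, 2.7, 5.9]
grip_width: 0.0186
grasp_force: 60.7
t: 34.28
tool_pos: [0.6363, -0.1572, 0.1234]
ee_rot: [-180.0, -0.2, 3.8]
force: [-1.2, 2.6, 6.4]
grip_width: 0.019
grasp_force: 60.7
t 34.3 pos [ 0.636 -0.157  0.123] rot [-179.965   -0.197    3.836] F [-1.218  2.619  6.37 ] w 0.019 gf 60.7
turn [-0.001 -0.003 -0.003] shift after turn [ 0.051 -5.412  0.236]
```

Heat 0 reads y = -0.1572, the same as before. I'll drag the slider 5.4 cm to the mark.

```bash
python3 -m crank '{"angular":[[0,0,0],[0,0,0],[0,0,0],[0,0,0],[0,0,0]],"delta_pos":[[0,-1.4,0],[0,-1.4,0],[0,-1.4,0],[0,-1.0,0],[0,0,0]],"gripper":[-1,-1,-1,-1,-1]}' >/dev/null
python3 -m crank '{"angular":[[0,0,0],[0,0,0],[0,0,0]],"delta_pos":[[0,0,0],[0,0,0],[0,0,0]],"gripper":[-1,-1,-1]}'
python3 go.py .633 -.103 .121 4
```

```text
t: 34.95
tool_pos: [0.6325, -0.1066, 0.1234]
ee_rot: [179.9, -0.2, 3.8]
force: [-2.2, 0.6, 5.8]
grip_width: 0.0188
grasp_force: 60.8
t 35.0 pos [ 0.632 -0.107  0.123] rot [179.939  -0.162   3.793] F [-2.197  0.643  5.754] w 0.0188 gf 60.8
turn [ 0.001 -0.003 -0.004] shift after turn [ 0.075 -0.358  0.238]
```

```bash
python3 -m crank '{"angular":[[0,0,0],[0,0,0],[0,0,0],[0,0,0]],"delta_pos":[[0,-0.35,0],[0,0,0],[0,0,0],[0,0,0]],"gripper":[-1,-1,-1,-1]}'
python3 - <<'E'
from h import *
import pickle
i=camera_info("wrist");a=read_camera("wrist");cv2.imwrite("pics/w9.png",a);pickle.dump(i,open("w9.pkl","wb"))
E,K=i["extrinsics"],i["mtx"]
def pr(p):
    q=E[:3,:3]@p+E[:3,3];th=np.arctan2(np.hypot(q[0],q[1]),q[2]);r=th/np.hypot(q[0],q[1]);return K[0,0]*r*q[0]+K[0,2],K[1,1]*r*q[1]+K[1,2]
im=cv2.cvtColor(a,cv2.COLOR_BGR2GRAY);u=pr(np.array([.672,-.1006,.106]));print(u,ray("wrist",(1,1),i)[0])
for dv in (-10,-5,0,5): v=int(u[1]+dv);print(v,int(u[0])-22,im[v,int(u[0])-22:int(u[0])+23])
E
```

```text
t: 35.28
tool_pos: [0.6323, -0.1046, 0.1234]
ee_rot: [179.8, -0.2, 3.7]
force: [-1.8, -0.1, 5.6]
grip_width: 0.0188
grasp_force: 60.8
(np.float64(318.7257583353562), np.float64(181.49751803552337)) [ 0.712803   -0.09906829  0.26730811]
171 296 [ 41  39  40  41  40  38  42  40  40  62 148 191 190 189 186 183 182 185
 188 187 187 188 186 187 186 186 157 131 122 121 120 121 118 107  81  31
  30  33  31  30  31  30  38  40  39]
176 296 [ 40  43  42  41  41  41  42  43  42  64 149 189 189 191 188 185 184 184
 187 187 186 186 186 186 186 187 167 142 121 121 121 119 119 108  83  32
  33  32  31  33  33  33  39  42  42]
181 296 [ 42  43  43  42  43  42  41  43  43  50 145 189 190 190 188 183 181 183
 187 186 188 188 185 186 186 186 167 140 122 119 119 121 121 110  83  34
  35  33  33  33  33  33  41  41  43]
186 296 [ 44  43  44  43  45  45  44  45  43  42 144 189 189 191 187 183 183 182
 187 186 187 186 185 185 186 186 167 140 124 122 121 120 121 111  85  36
  37  35  35  36  36  43  42  44  43]
```

```bash
python3 - <<'E'
from h import *
import pickle
from scipy.spatial.transform import Rotation as R
i=pickle.load(open("w9.pkl","rb"));o=get_obs();B=R.from_euler('xyz',o['ee_rot'],degrees=True)
for n,u,z in (("foot",(318.1,181),.092),("fin",(317.9,181),.106),("fin",(317.9,171),.106)):
    p=plane("wrist",u,z,i);print(n,p.round(4),"tool",(B.inv().apply(p-o['tool_pos'])*100).round(3),"camcentre tool",(B.inv().apply(ray("wrist",u,i)[0]-o['tool_pos'])*100).round(2))
E
```

```text
foot [ 0.6687 -0.1004  0.092 ] tool [ 3.65  -0.2    3.148] camcentre tool [ 8.110e+00  1.000e-02 -1.437e+01]
fin [ 0.6722 -0.1001  0.106 ] tool [ 4.006 -0.194  1.749] camcentre tool [ 8.110e+00  1.000e-02 -1.437e+01]
fin [ 0.6777 -0.0998  0.106 ] tool [ 4.555 -0.193  1.751] camcentre tool [ 8.110e+00  1.000e-02 -1.437e+01]
```

```bash
python3 -m crank '{"angular":[[0,0,0],[0,0,0],[0,0,0],[0,0,0]],"delta_pos":[[0,-0.2,0],[0,0,0],[0,0,0],[0,0,0]],"gripper":[-1,-1,-1,-1]}'
python3 -m crank '{"angular":[[0,0,0],[0,0,0],[0,0,0],[0,0,0]],"delta_pos":[[0,0,0],[0,0,0],[0,0,0],[0,0,0]],"gripper":[-1,-1,-1,-1]}'
```

```text
t: 35.67
tool_pos: [0.6322, -0.1032, 0.1234]
ee_rot: [179.8, -0.2, 3.7]
force: [-1.0, -0.9, 7.9]
grip_width: 0.0191
grasp_force: 60.8
t: 36.0
tool_pos: [0.6322, -0.1033, 0.1234]
ee_rot: [179.8, -0.2, 3.7]
force: [-1.8, -0.8, 6.8]
grip_width: 0.0188
grasp_force: 60.8
```

```bash
python3 -m crank '{"angular":[[0,0,0],[0,0,0],[0,0,0],[0,0,0],[0,0,0]],"delta_pos":[[0,0,0],[0,0,0],[0,0,0],[0,0,-2],[0,0,-3]],"gripper":[0,0,0,0,0]}'
python3 -m crank '{"angular":[[0,0,0],[0,0,0],[0,0,0],[0,0,0],[0,0,0]],"delta_pos":[[-1,0,-3],[-1.5,0,-3],[0,0,-1],[0,0,0],[0,0,0]],"gripper":[0,0,-1,-1,-1]}'
python3 - <<'E'
from h import *
import pickle
i=camera_info("wrist");a=read_camera("wrist");cv2.imwrite("pics/w10.png",a);pickle.dump(i,open("w10.pkl","wb"))
b=read_camera("top");cv2.imwrite("pics/top10.png",b)
E,K=i["extrinsics"],i["mtx"]
def pr(p):
    q=E[:3,:3]@p+E[:3,3];th=np.arctan2(np.hypot(q[0],q[1]),q[2]);r=th/np.hypot(q[0],q[1]);return K[0,0]*r*q[0]+K[0,2],K[1,1]*r*q[1]+K[1,2]
im=cv2.cvtColor(a,cv2.COLOR_BGR2GRAY)
print(ray("wrist",(1,1),i)[0])
for P in ([.670,-.1006,.106],[.6325,-.1033,.143]):
    u=pr(np.array(P));print(u)
    for dv in (-5,0,5): v=int(u[1]+dv);print(v,int(u[0])-20,im[v,int(u[0])-20:int(u[0])+21])
E
python3 go.py .614 -.24 .22 4
```

```text
t: 36.42
tool_pos: [0.6282, -0.1012, 0.1672]
ee_rot: [-179.9, 0.5, 3.8]
force: [0.2, 0.1, -0.4]
grip_width: 0.0428
grasp_force: 0.0
t: 36.83
tool_pos: [0.6065, -0.1027, 0.2408]
ee_rot: [180.0, -0.0, 3.8]
force: [0.4, 0.3, -0.4]
grip_width: 0.0068
grasp_force: 0.0
[ 0.68733519 -0.09753112  0.38447781]
(np.float64(323.81025396646817), np.float64(123.38390916636605))
118 303 [ 53  54  52  53  53  54  52  53  52  50  52  50  50 158 194 193 190 186
 210 216 216 215 212 194 141 123 122 105  66  40  38  37  37  42  49  51
  50  49  49  48  49]
123 303 [ 51  53  54  55  54  53  52  53  52  50  50  52  51 160 195 194 189 185
 211 216 216 215 212 195 139 124 123 108  67  37  39  40  47  51  52  51
  52  50  51  51  49]
128 303 [ 55  54  53  53  53  53  52  55  53  53  51  52  53 160 194 194 191 185
 211 214 215 215 213 194 142 124 124 110  69  41  41  40  48  51  54  53
  52  51  54  53  52]
(np.float64(324.34849592029985), np.float64(173.42076824444024))
168 304 [ 61  60  59  59  60  59  59  60  84 116 140 158 175 180 180 177 174 172
 170 167 164 161 160 158 154 154 153 151 151 140 124 108  90  73  72  71
  70  70  69  70  69]
173 304 [241 241 241 239 237 237 237 237 203 115 141 158 168 141 134 171 168 166
 163 161 158 156 156 154 154 154 153 152 150 139 124 108  99 135 160 167
 166 167 166 167 166]
178 304 [241 241 241 241 241 241 241 241 207 112 139 151 162 167 169 165 162 159
 159 157 157 155 154 154 154 153 154 152 150 139 125 107 102 157 189 195
 196 195 194 195 195]
t 36.9 pos [ 0.605 -0.103  0.239] rot [-179.947    0.23     3.78 ] F [ 0.054  1.158 -0.953] w 0.0 gf 0.0
turn [-0.001  0.004 -0.004] shift after turn [-0.103 13.76   1.855]
```

```bash
python3 -m crank '{"angular":[[0,0,0],[0,0,0],[0,0,0],[0,0,0],[0,0,0]],"delta_pos":[[-2,1,0],[-2,3,0],[0,3.3,0],[0,3.3,0],[0,3.2,0]],"gripper":[-1,-1,-1,-1,-1]}'
python3 -m crank '{"angular":[[0,0,0],[0,0,0],[0,0,0],[0,0,0],[0,0,0]],"delta_pos":[[0,0,2.5],[0,0,2.5],[0,0,2.5],[0,0,1.3],[0,0,0]],"gripper":[-1,-1,-1,-1,-1]}'
python3 go.py .646 -.24 .15 4
```

```text
t: 37.35
tool_pos: [0.5742, -0.2444, 0.2386]
ee_rot: [-179.9, 0.2, 3.8]
force: [0.2, 0.0, -0.1]
grip_width: 0.0003
grasp_force: 0.0
t: 37.77
tool_pos: [0.5714, -0.2418, 0.1461]
ee_rot: [-179.7, 0.7, 3.8]
force: [-0.6, -0.3, 0.3]
grip_width: -0.0002
grasp_force: 0.0
t 37.8 pos [ 0.571 -0.242  0.146] rot [-179.672    0.67     3.785] F [-0.564 -0.287  0.313] w -0.0002 gf 0.0
turn [-0.006  0.012 -0.004] shift after turn [ 7.454  0.336 -0.388]
```

```bash
python3 -m crank '{"angular":[[0,0,0],[0,0,0],[0,0,0],[0,0,0],[0,0,0]],"delta_pos":[[1.2,0.3,-0.4],[1.2,0,0],[1.2,0,0],[1.2,0,0],[1.2,0,0]],"gripper":[-1,-1,-1,-1,-1]}'
python3 -m crank '{"angular":[[0,0,0],[0,0,0],[0,0,0],[0,0,0]],"delta_pos":[[0.8,0,0],[0.5,0,0],[0.3,0,0],[0,0,0]],"gripper":[-1,-1,-1,-1]}'
python3 -m crank '{"angular":[[0,0,0],[0,0,0],[0,0,0]],"delta_pos":[[0.3,0,0],[0.3,0,0],[0,0,0]],"gripper":[-1,-1,-1]}'
```

```text
t: 38.18
tool_pos: [0.6354, -0.2423, 0.1569]
ee_rot: [-180.0, 0.1, 3.8]
force: [-1.0, -0.3, 0.8]
grip_width: -0.0004
grasp_force: 0.7
t: 38.52
tool_pos: [0.6487, -0.241, 0.1559]
ee_rot: [-179.9, 0.4, 3.8]
force: [-4.9, 0.6, -0.3]
grip_width: -0.0
grasp_force: 2.6
t: 38.77
tool_pos: [0.649, -0.241, 0.1558]
ee_rot: [-179.8, 1.2, 3.7]
force: [-16.8, 1.2, 5.6]
grip_width: 0.0
grasp_force: 8.3
```

```bash
python3 -m crank '{"angular":[[0,0,0],[0,0,0],[0,0,0],[0,0,0]],"delta_pos":[[0.3,0,0],[0,0,0],[-2.5,0,0],[-3,0,0]],"gripper":[-1,-1,-1,-1]}'
python3 -m crank '{"angular":[[0,0,0],[0,0,0],[0,0,0],[0,0,0],[0,0,0]],"delta_pos":[[0,0,-3],[0,0,-3],[-3,0,-3],[-3,0,0],[-3,0,0]],"gripper":[-1,-1,-1,-1,-1]}'
python3 -m crank '{"angular":[[0,0,0],[0,0,0],[0,0,0],[0,0,0],[0,0,0]],"delta_pos":[[-3,0,0],[-3,0,0],[0,0,0],[0,0,0],[0,0,0]],"gripper":[-1,-1,-1,-1,-1]}'
python3 - <<'E'
from h import *
b=read_camera("top");c=read_camera("scene");cv2.imwrite("pics/topF.png",b);cv2.imwrite("pics/sceneF.png",c)
g=cv2.cvtColor(b,cv2.COLOR_BGR2GRAY).astype(int);g8=cv2.cvtColor(cv2.imread("pics/top8.png"),cv2.COLOR_BGR2GRAY).astype(int)
print("rim area change",abs(g-g8)[170:206,225:315].max(1))
g0=cv2.cvtColor(cv2.imread("pics/top0.png"),cv2.COLOR_BGR2GRAY).astype(int)
for n,(x0,y0,x1,y1) in dict(toggle=(390,145,412,182),saucer=(415,220,462,266),tin=(452,175,492,210),jug=(128,185,182,225),clipzone=(235,225,410,260)).items():
    d=abs(g-g0)[y0:y1,x0:x1];print(n,d.mean().round(1),(d>40).sum())
# pods in both views
for n,im in(("top",b),("scene",c)):
    gg=cv2.cvtColor(im,cv2.COLOR_BGR2GRAY);I=camera_info(n);E,K=I["extrinsics"],I["mtx"]
    if n=="scene":
        for y,x in ((.063,.590),(.143,.585),(.22,.579)):
            q=E[:3,:3]@np.array([x,y,.146])+E[:3,3];u=(K@q/q[2])[:2].astype(int);print(u);print(gg[u[1]-14:u[1]+14:2,u[0]-12:u[0]+13])
E
```

```text
t: 39.1
tool_pos: [0.606, -0.2428, 0.1563]
ee_rot: [-179.9, -0.1, 3.9]
force: [0.8, 0.0, 0.3]
grip_width: 0.0
grasp_force: 0.0
t: 39.52
tool_pos: [0.5172, -0.2499, 0.2493]
ee_rot: [179.9, -0.3, 3.8]
force: [-0.8, 0.0, -0.2]
grip_width: -0.0001
grasp_force: 0.0
t: 39.93
tool_pos: [0.4573, -0.2537, 0.2472]
ee_rot: [180.0, -0.1, 3.8]
force: [0.5, 0.4, 0.2]
grip_width: -0.0003
grasp_force: 0.0
rim area change [24 27 21 15 17 15 14 16 14 17 25 23 22 24 24 18 12 14 22 20 20 24 17 18
 18 23 18 21 19 19 17 17 18 19 19 13]
toggle 5.1 5
saucer 44.1 1358
tin 15.0 165
jug 4.2 0
clipzone 18.5 747
[345 203]
[[162 164 157 156 159 162 167 164 159 156 149 147 137 134 127 132 141 158
  165 166 160 157 159 162 161]
 [162 168 168 163 161 162 156 140 123 111 105  96  91  80  76  91 123 151
  163 165 162 159 163 167 162]
 [164 168 165 162 159 155 140 109  75  70  67  62  66  65  62  84 118 148
  154 153 152 152 160 162 160]
 [158 155 157 159 160 157 145 111  78  64  62  68  62  62  66  88 121 148
  159 158 153 149 154 158 155]
 [156 154 158 155 158 157 148 117  82  65  63  62  64  63  64  80 111 146
  163
[... 3233 characters left out ...]
10 150 174 189 200 196 182 175 172 155
  143 136 129 128 130 140 144]
 [138 137 135 129 113  89  77  88 128 176 205 209 188 148 111  96  90  82
   72  64  68  90 118 133 136]
 [138 131 115  93  75  68  68  82  98 118 130 124  97  67  47  40  42  40
   45  54  69  83  88  85  83]
 [143 132 111  84  76  77  79  80  85  97 100  83  56  50  49  51  53  56
   61  68  77  75  69  68  68]
 [147 140 132 117  96  86  79  74  72  77  81  76  69  67  67  64  69  67
   70  67  69  67  65  64  70]
 [ 99  86  84  77  71  63  55  48  54  60  67  73  68  69  69  69  67  69
   65  65  64  67  71  72  70]
 [ 70  69  67  67  66  58  45  43  51  61  67  62  62  60  58  61  61  55
   57  51  68  79  85  91  97]]
```

```bash
python3 -c "
from station import *
print(job_done(),get_obs()['t'])"
```

```text
the job is handed in; nothing more can be done
the job is handed in; nothing more can be done
```

The job is handed in: the slider went fully down and the power off, all three clips were fitted on the front rim, the slider was set to the marker fin (within about 0.5 mm as measured), and the power was flipped back on last, in about 40 s of robot time.

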